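# Square up a hinged slab frame by its two diagonals

## Task

Check whether the hinged steel slab frame is square: with the slide rule as it hangs on the left pin, slide the cursor out until its foot bears gently on the far right corner, then hook the rule over the right pin and measure to the far left corner in the same way, not shifting the frame while you measure. Compare the two diagonals and, if they differ, push the far rail sideways by its wooden knob until they are equal (within 3 mm). Leave the rule hooked on the right pin with the cursor drawn back so that the foot no longer touches.

Things in the scene. Friction and masses are not known exactly. Their poses are not given: they have to be found in the camera images.
- frame: Fixed white board 300 x 260 x 10 mm with a hinged steel frame. Origin: under the frame's centre; x away from the robot, y left, z up. Four round posts (24 mm across, tops 44 mm above the worktop), 200 mm apart along x, 160 mm along y; rails 10 mm wide, tops at 30 mm. Near rail fixed; far rail shifts along y only, up to 30 mm from square, the side rails follow. Starts racked up to 12 mm either way.
- pin_left (a point): Top of the round brass pin on the near left corner post: 10 mm across, 16 mm tall, top 60 mm above the worktop. The rule hangs on it at the start.
- pin_right (a point): Top of the same kind of pin on the near right corner post.
- corner_far_left (a point): Far left corner post of the frame, steel, 24 mm across; moves with the far rail. This point is on its axis at the board's top (10 mm above the worktop); its top is 34 mm higher.
- corner_far_right (a point): Far right corner post, the same; moves with the far rail. Frame y of the two far posts is +80 and -80 mm when the frame is square.
- far_rail: The far rail of the frame with its two corner posts and its knob, in one piece. Origin: middle of the rail, at the board's top (10 mm above the worktop); axes as the frame's.
- rail_knob (a point): Centre of the upright wooden knob on a tab 30 mm behind the middle of the far rail: 24 mm along frame x, 18 mm along frame y, 42 mm tall (38 to 80 mm above the worktop). Moves with the far rail and its two posts along frame y, which takes about 8 N; the rail stays where it is left.
- rule: Slide rule: loose aluminium bar 20 mm wide, 8 mm thick, about 318 mm long, 0.24 kg. Origin: centre of the eye at its near end, on the underside; x along the bar to its far end, z up. The eye's square hole is 12.8 mm wide and drops over a pin; hooked, the bar lies on two opposite corner posts, underside 44 mm above the worktop.
- rule_handle (a point): Centre of the fixed dark wooden handle on top of the bar, 145 mm from the eye, near the balance point: 34 mm along the bar, 18 mm across, 34 mm tall, centre 25 mm above the bar's underside. For carrying the rule.
- cursor_knob (a point): Centre of the red knob of the sliding cursor: 26 mm along the bar, 18 mm across, 28 mm tall, centre 27 mm above the bar's underside, 17 mm behind the cursor's face.
- cursor: Black cursor that slides along the bar, its face 200 to 275 mm from the eye's centre; takes about 1.2 N, stays where left. Origin: centre of its face, level with the bar's underside; x along the bar. Under the bar a steel foot (16 mm wide, 10 mm deep, above the rails, below the post tops) is screwed out 0 to 12 mm beyond the face, fixed through a run but not measured: feel for the post. Keep the push below 10 N.

How it is judged:
On the way, in this order (a step that is already met when the one before it is completed fails the run):
1. with the rule on the left pin, the foot bears on the far right post (over 0.8 N) and the frame has not shifted (under 1 mm) (contact force between cursor and far_rail above 0.8 N and distance of corner_far_right from where it was at the start of the episode below 0.001 m and horizontal distance between rule and pin_left below 0.004 m and z of rule in the frame of frame below 0.049 m), for 0.5 s.
2. with the rule hooked on the right pin, the foot bears on the far left post (over 0.8 N) and the frame has still not shifted (under 1 mm) (contact force between cursor and far_rail above 0.8 N and distance of corner_far_left from where it was at the start of the episode below 0.001 m and horizontal distance between rule and pin_right below 0.004 m and z of rule in the frame of frame below 0.049 m), for 0.5 s.
At the end, for the whole second after the job is handed in: The far posts stand within 2.4 mm (sideways) of square, which makes the diagonals equal within 3 mm; the rule lies at rest, hooked on the right pin (eye within 4 mm of the pin, fully down), with its jaw foot not touching the far left post (y of corner_far_right in the frame of frame between -0.0824 and -0.0776 m and y of corner_far_left in the frame of frame between 0.0776 and 0.0824 m and horizontal distance between rule and pin_right below 0.004 m and z of rule in the frame of frame below 0.049 m and contact force between cursor and far_rail below 0.05 N and linear speed of rule below 0.01 m/s and linear speed of far_rail below 0.005 m/s).
It fails at once if the jaw foot is pressed on a corner post with more than 10 N (contact force between cursor and far_rail above 10 N).
It also fails if it takes over 67 s, if anything falls off the work surface, if the arm or the gripper's body presses on something with over 40 N, if the wrist force passes 120 N, or if a joint passes its speed limit or range.

## Robot

A 6-joint arm with a two-finger parallel gripper is mounted at the origin on a cart in front of the work surface, level with it; the furniture and walls round the work are solid. World frame = base frame: x ahead of the robot, y to its left, z up, the work surface at z = 0. Lengths are in m, angles in rad, forces in N, time in s.
With the tool pointing down it reaches from about 0.425 to 0.95 m from the base axis. Payload 3.5 kg.
Tool frame: the origin (TCP) lies at the very end of the fingers, on their centre line; the grasp point (between the pads) lies 19 mm behind it; z points along the fingers, y is the direction in which the jaws open and shut (so a half turn about z gives the same grasp; the last joint's range is limited). The gripper opens to 85 mm and grips with 20 to 120 N. Pads are 22 mm wide; open, the fingers measure 114 mm over their backs; the gripper's body (76 mm by 85 mm) begins 54 mm behind the grasp point. The pads swing forward as they close: fully open they stand 13 mm farther back than shut.
Start: joints at [1.181, 0.286, 1.577, -0, 1.279, -0.15], TCP at [0.16, 0.656, 0.193] pointing down, gripper open.
Joint ranges: [-2.77, 2.77], [-0.9, 2.22], [0.21, 2.48], [-1.53, 4.67], [0.24, 2.81], [-2.84, 2.84]. Speed limits (rad/s): [2.79, 2.79, 3.14, 3.14, 3.14, 3.14].

## Interface

Orientations are given as a unit quaternion [x, y, z, w].
In Python, from plant import get_state, vision, ctrl, cut_out gives the robot as it stands.
- The arm moves only by the tool jog_arm, never from a script. Its argument "commands" is text: rows parted by semicolons, each of 6 numbers parted by spaces: the shift along the world's x, y, z in m, then the turn, a rotation vector about the world's x, y, z in rad. A call has 1 to 20 rows; each row is the pose to reach, as a shift and turn from the pose commanded when the call began; what a row does not reach only later rows make up. A row lasts 1/8 s, in which the tool goes at most 62.5 mm and 10.7 degrees, less where a joint would pass 70% of its speed; a pose out of reach is approached as far as the arm can. A call with a gripper value outside its range is refused whole. "gripper" is the opening in per cent of the stroke, from 0 (shut) to 100 (fully open), set as the call begins (left out, the last holds). The fingers move at their own pace and stop on an object; "grip_force" is the grip in N (left out, the last holds). Time passes only in rows, so rows that repeat a pose let the fingers close. It gives the time, the measured TCP pose, the force and the opening at its end, in the units of the state.
- get_state(): the state, without advancing time (a new reading comes with each control period).
- vision.read_camera(name): name is "side" or "top"; returns a dict with "frame" (480x640x3 uint8, red, green, blue), "z_map" (480x640 float32, m along the optical axis (not along the pixel's ray), 0 where there is no reading), "fx", "fy", "cx", "cy" (pixels), "D" ([k1, k2, p1, p2, k3] as OpenCV has them; the pictures are not rectified), "R" (3x3) and "t" (3): a world point X has camera coordinates R X + t. Camera axes: x right, y down, z forward; pixel columns grow to the right and rows downward; lengths in m; the calibration is good to about 2 mm. A picture is of the moment at which its call begins.
- ctrl.sign_off(): hands the job in, once; it reports no verdict.
Trained networks look in the newest picture that a camera, given by its name, has taken for a name from the list of things; names that differ only in an ending like _2 or _b are one class to them, and where a whole thing is asked for, a point or a joint stands for the part that bears it (a point fixed in the world has none). Each returns a list of dicts, best first, with "conf" (0 to 1); they miss things now and then, are a little off and sometimes report something else, mostly with a low value. They report only what shows in the picture. A call takes as long as a camera call.
- cut_out(camera, query): "pixels" (480x640 bool, what is visible of it) and "box" ([centre column, centre row, width, height] in pixels, round what is visible of it).
The state is a dict: "time": time; "qpos": joint angles; "dq": joint speeds; "joint_efforts": joint torques, N m; "eef_pos": TCP position; "tcp_rot": TCP orientation; "contact_force": force on the tool from outside, world axes, zero at the start; "wrist_torque": the same for the moment, N m; "opening": opening from 0.0 (shut) to 1.0 (fully open).
Only numpy, scipy, OpenCV 4.12 (cv2) and the standard library are available. Lean on these libraries where they do the work, as an engineer would, in place of code of your own. Each camera call takes 0.05 s, during which the arm holds its last target.

## Working session

There is one attempt and no reset: what is moved stays moved. The work goes in short steps, Python scripts to look and compute and a tool call to move; the robot and the scene stay as the last step left them, time stands still between calls to the robot, and variables do not carry over. Pictures are saved under pics/ and viewed, and the job is handed in when it is done.

Besides the shell and the picture viewer there is one more tool, called after ">>>" as name(argument=value, ...) on one line, values as JSON. jog_arm: Moves the arm, as the interface text tells. Its arguments: {"type":"object","properties":{"commands":{"type":"string"},"gripper":{"type":"number"},"grip_force":{"type":"number"}},"required":["commands"]}

```bash
mkdir -p pics; ls; cat > h.py <<'E'
import numpy as np, cv2
from plant import get_state, vision, ctrl, cut_out
def cam(n):
    return vision.read_camera(n)
def save(c,name,crop=None,scale=1):
    im=c["frame"][:,:,::-1]
    if crop: x0,y0,x1,y1=crop; im=im[y0:y1,x0:x1]
    if scale!=1: im=cv2.resize(im,None,fx=scale,fy=scale,interpolation=cv2.INTER_CUBIC)
    cv2.imwrite("pics/"+name,im)
def K(c): return np.array([[c["fx"],0,c["cx"]],[0,c["fy"],c["cy"]],[0,0,1.]])
def proj(c,X):
    r,_=cv2.Rodrigues(np.array(c["R"])); p,_=cv2.projectPoints(np.atleast_2d(np.array(X,float)),r,np.array(c["t"],float),K(c),np.array(c["D"],float)); return p[:,0]
def ray(c,uv):
    n=cv2.undistortPoints(np.array(uv,float).reshape(-1,1,2),K(c),np.array(c["D"],float))[:,0]
    d=np.c_[n,np.ones(len(n))]; R=np.array(c["R"]); return -R.T@np.array(c["t"]), d@R
def onz(c,uv,z):
    o,d=ray(c,uv); return o+d*((z-o[2])/d[:,2])[:,None]
def cloud(c,mask):
    v,u=np.nonzero(mask&(c["z_map"]>0)); o,d=ray(c,np.c_[u,v]); return o+d*c["z_map"][v,u][:,None]
E
python3 - <<'E'
from h import *
print(get_state())
for n in("top","side"):
    c=cam(n); save(c,n+"0.png"); print(n,c["R"],c["t"],c["fx"],c["D"], -np.array(c["R"]).T@np.array(c["t"]))
    for q in["frame","pin_left","pin_right","corner_far_left","corner_far_right","far_rail","rail_knob","rule","rule_handle","cursor_knob","cursor"]:
        for d in cut_out(n,q)[:2]:
            P=cloud(c,d["pixels"]); print(q,round(d["conf"],2),np.round(d["box"],1),np.round(np.median(P,0),4) if len(P) else None, np.round(np.percentile(P[:,2],95),4) if len(P) else None)
E
```

```text
pics
{'time': 0.0, 'qpos': array([ 1.18096786e+00,  2.87171934e-01,  1.57821737e+00, -1.28243880e-05,
        1.27859264e+00, -1.50017894e-01]), 'dq': array([-0.00133854, -0.00033156,  0.00062635,  0.00043832, -0.00208137,
       -0.00180253]), 'joint_efforts': array([-2.00616792e-03, -4.05974936e+01, -2.92622316e+01, -3.14769413e-04,
        5.79092681e-03,  4.15254988e-06]), 'eef_pos': array([0.16001824, 0.65497298, 0.19182126]), 'tcp_rot': array([ 1.19616248e-01,  9.92819483e-01, -1.15302265e-03, -3.12644257e-04]), 'contact_force': array([-0.2347364 , -0.41613156,  0.40750315]), 'wrist_torque': array([0.03209168, 0.01789875, 0.00049553]), 'opening': 1.0021186486936078}
top [[-0.01423934 -0.99967839 -0.02098461]
 [-0.98614191  0.01750963 -0.1649774 ]
 [ 0.16529177  0.01834463 -0.98607409]] [0.06836363 0.5472486  0.94648366] 592.8666103745769 [0.06587563 0.         0.         0.         0.        ] [0.38419228 0.04139664 1.02502125]
frame 0.8 [357.1 249.5 160.  182.6] [0.5315 0.0048 0.0102] 0.0314
pin_left 0.73 [354.8 251.  158.7 181.6] [0.5324 0.0045 0.0102] 0.0314
pin_right 0.95 [
[... 1140 characters left out ...]
327.4 256.6 215.5 145.4] [0.5237 0.0364 0.0103] 0.0353
corner_far_left 0.98 [287.8 220.1  54.7  71.6] [0.6235 0.0079 0.0299] 0.0773
corner_far_right 0.89 [292.2 224.1  53.4  75.5] [0.6232 0.008  0.0298] 0.0774
far_rail 0.88 [289.9 222.2  56.3  77.7] [0.6233 0.0079 0.0299] 0.0775
rail_knob 0.57 [290.4 221.3  50.3  73.3] [0.6235 0.0079 0.0298] 0.0775
rule 0.88 [343.7 231.9 102.8 119.6] [0.5254 0.0046 0.052 ] 0.0846
rule 0.57 [327.4 254.1 215.5 142.3] [0.5235 0.0372 0.0103] 0.0323
rule_handle 0.86 [348.3 231.5 101.8 116.4] [0.5278 0.0039 0.0522] 0.0847
cursor_knob 0.83 [323.8 201.9  20.3  33.1] [ 0.5761 -0.0278  0.0669] 0.0851
cursor 0.7 [320.4 201.1  22.7  27.2] [ 0.5764 -0.0284  0.067 ] 0.085
```

```bash
python3 - <<'E'
from h import *
for n,cr in(("top",(250,140,450,360)),("side",(200,150,460,340))):
    c=cam(n); save(c,n+"1.png",cr,3 if n=="side" else 2.7); np.save("pics/%s.npy"%n,c,allow_pickle=True)
E
```

```text
(no output)
```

View pics/top0.png

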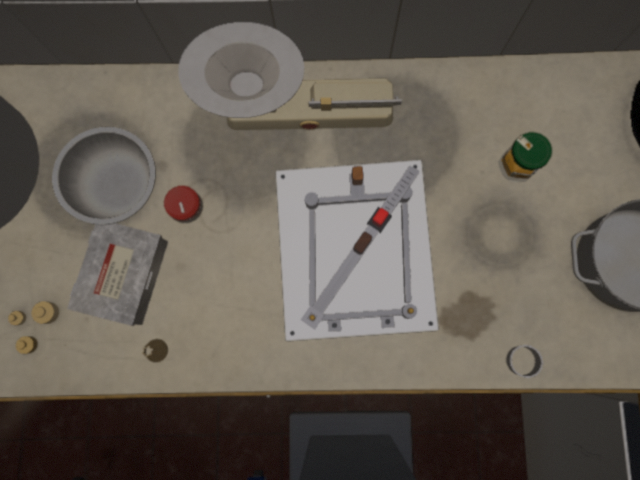

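View pics/top1.png

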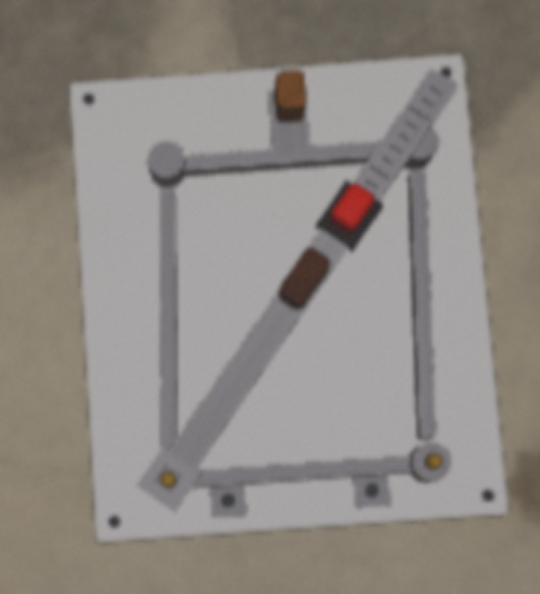

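View pics/side1.png

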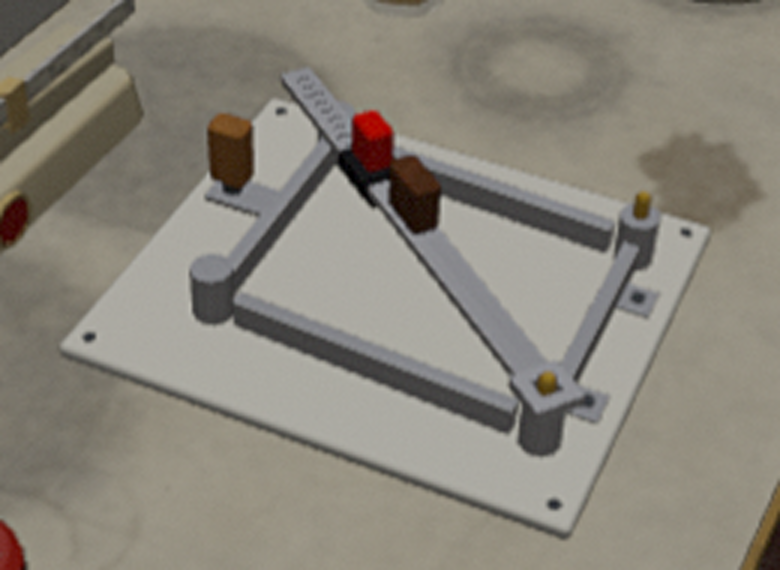

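The overview shows the rule hanging on the left pin, brass at about (312, 317). The right pin is at (410, 311), the knob at (357, 175), the red cursor knob at (381, 217) and the far left post at (311, 199). Next I'll measure the exact geometry.

```bash
cat > geo.py <<'E'
from h import *
def blob(c,box,f):
    x0,y0,x1,y1=box; im=c["frame"][y0:y1,x0:x1]; hsv=cv2.cvtColor(im,cv2.COLOR_RGB2HSV).astype(int)
    m=f(hsv).astype(np.uint8); n,l,s,ce=cv2.connectedComponentsWithStats(m)
    if n<2: return None
    i=1+np.argmax(s[1:,4]); return ce[i]+[x0,y0],s[i,4],s[i,:4]+[x0,y0,0,0]
brass=lambda h:(abs(h[...,0]-20)<9)&(h[...,1]>90)&(h[...,2]>60)
red=lambda h:((h[...,0]<7)|(h[...,0]>173))&(h[...,1]>170)&(h[...,2]>90)
def boardfit(c,zc=0.01):
    best=None
    d=cut_out("top" if c["cx"] is None else c["name"],"frame")
E
python3 - <<'E'
from geo import *
T=np.load("pics/top.npy",allow_pickle=True).item(); S=np.load("pics/side.npy",allow_pickle=True).item()
# top pins
for nm,c,bx in(("L",T,(303,308,322,326)),("R",T,(401,301,420,320)),("L",S,(375,265,390,290)),("R",S,(408,210,420,228))):
    b=blob(c,bx,brass); print(nm,b, onz(c,[b[0]],.058 if c is T else .054)[0] if b else None)
for c in (T,S):
    b=blob(c,(250,140,450,360),red); print("red",b,onz(c,[b[0]],0.083)[0])
    hsv=cv2.cvtColor(c["frame"],cv2.COLOR_RGB2HSV)
    P=cloud(c,np.ones((480,640),bool)); 
    v,u=np.nonzero(c["z_map"]>0)
    m=(abs(P[:,2]-.01)<.004)&(P[:,0]>.3)&(P[:,0]<.75)&(abs(P[:,1])<.25)
    r=cv2.minAreaRect(P[m][:,:2].astype(np.float32)); print("board",r)
    # knob top
    m=(P[:,2]>.074)&(P[:,2]<.086)&(P[:,0]>.62)&(P[:,0]<.69)&(abs(P[:,1])<.08); print("knob",P[m].mean(0),P[m].min(0),P[m].max(0),m.sum())
    m=(P[:,2]>.037)&(P[:,2]<.048)&(P[:,0]>.55)&(P[:,0]<.66)&(P[:,1]>.03)&(P[:,1]<.13); print("postFL",P[m].mean(0),P[m].min(0),P[m].max(0),m.sum())
    m=(P[:,2]>.074)&(P[:,2]<.09)&(P[:,0]>.45)&(P[:,0]<.62)&(abs(P[:,1])<.08)
    r=cv2.minAreaRect(P[m][:,:2].astype(np.float32));print("handles",P[m].mean(0))
    hh=hsv[v[m],u[m]].astype(int); rr=(hh[:,1]>170); 
    print(" cursor",P[m][rr].mean(0),rr.sum()," handle",P[m][~rr].mean(0),P[m][~rr].min(0),P[m][~rr].max(0))
E
```

```text
L (array([311.9 , 317.05]), np.int32(20), array([310, 315,   5,   5])) [0.42035346 0.07663552 0.058     ]
R (array([410.38095238, 310.23809524]), np.int32(21), array([408, 308,   6,   5])) [ 0.42902678 -0.08245078  0.058     ]
L (array([381.74358974, 277.35897436]), np.int32(39), array([379, 274,   7,   8])) [0.41920882 0.07766055 0.054     ]
R (array([413.5, 218. ]), np.int32(40), array([411, 214,   6,   9])) [ 0.42698383 -0.07903957  0.054     ]
red (array([380.19285714, 216.03571429]), np.int32(140), array([373, 209,  15,  15])) [ 0.57986933 -0.03667568  0.083     ]
board ((0.525231122970581, -0.0022189319133758545), (0.5025076866149902, 0.41630449891090393), 88.93092346191406)
knob [ 0.65347714 -0.00158169  0.07921718] [ 0.64217805 -0.01094694  0.07472292] [0.6673402  0.00708762 0.08403861] 152
postFL [0.61923542 0.07620988 0.04351684] [0.60759338 0.06451817 0.03718402] [0.63082999 0.08672492 0.04779183] 154
handles [ 0.55483242 -0.0195169   0.08424578]
 cursor [ 0.5795443  -0.03652214  0.08448425] 138  handle [ 0.5423407  -0.01092085  0.08412524] [ 0.5205685  -0.04967302  0.07420981] [0.59377814 0.00817755 0.08993816]
red (array([323.7752809 , 191.68539326]), np.int32(89), array([318, 187,  13,  10])) [ 0.5783234  -0.03452773  0.083     ]
board ((0.5035477876663208, -0.05335795879364014), (0.37486639618873596, 0.3762805163860321), 3.079000949859619)
knob [0.65127299 0.00176408 0.07813519] [ 0.63988075 -0.00991925  0.07401361] [0.66471531 0.01044241 0.08106497] 102
postFL [0.61740587 0.07948822 0.04250456] [0.60602816 0.06545669 0.03704593] [0.63072772 0.09026207 0.04632134] 149
handles [ 0.55186803 -0.01395487  0.08216447]
 cursor [ 0.55626663 -0.01636768  0.08203286] 257  handle [ 0.54009262 -0.00749559  0.08251681] [ 0.51924727 -0.04276981  0.07419585] [0.59176392 0.0102493  0.08741255]
```

>>> jog_arm(commands="0.419 -0.692 -0.043 0 0 -0.379;0.419 -0.692 -0.043 0 0 -0.379;0.419 -0.692 -0.043 0 0 -0.379;0.419 -0.692 -0.043 0 0 -0.379;0.419 -0.692 -0.043 0 0 -0.379;0.419 -0.692 -0.043 0 0 -0.379;0.419 -0.692 -0.043 0 0 -0.379;0.419 -0.692 -0.043 0 0 -0.379;0.419 -0.692 -0.043 0 0 -0.379;0.419 -0.692 -0.043 0 0 -0.379;0.419 -0.692 -0.043 0 0 -0.379;0.419 -0.692 -0.043 0 0 -0.379;0.419 -0.692 -0.043 0 0 -0.379;0.419 -0.692 -0.043 0 0 -0.379;0.419 -0.692 -0.043 0 0 -0.379", gripper=45, grip_force=20)

```text
time: 3.18
eef_pos: [0.579, -0.0363, 0.15]
tcp_rot: [0.305, 0.952, 0.0, -0.0]
contact_force: [-0.1, 0.3, 0.9]
opening: 0.449
```

```bash
python3 - <<'E'
from h import *
from scipy.spatial.transform import Rotation as R
s=get_state();print(s["time"],s["eef_pos"],R.from_quat(s["tcp_rot"]).as_matrix()[:,1:],s["qpos"],s["contact_force"],s["opening"])
# better yaw of the board from saved top picture: holes / edges
T=np.load("pics/top.npy",allow_pickle=True).item()
hs=cv2.cvtColor(T["frame"],cv2.COLOR_RGB2HSV).astype(int)
m=((hs[...,2]>135)&(hs[...,1]<25)).astype(np.uint8); m[:, :270]=0;m[:,445:]=0;m[:155]=0;m[345:]=0
n,l,st,ce=cv2.connectedComponentsWithStats(m); i=1+np.argmax(st[1:,4]); print(st[i])
cnt,_=cv2.findContours(cv2.morphologyEx((l==i).astype(np.uint8),cv2.MORPH_CLOSE,np.ones((25,25))),cv2.RETR_EXTERNAL,cv2.CHAIN_APPROX_NONE)
c=max(cnt,key=len)[:,0]; P=onz(T,c,.01)[:,:2]; print(cv2.minAreaRect(P.astype(np.float32)))
E
```

```text
3.175 [ 0.57897073 -0.03626147  0.1499685 ] [[ 5.80620870e-01 -7.82219910e-04]
 [ 8.14174062e-01  5.91875773e-04]
 [ 2.77167108e-05 -9.99999519e-01]] [-2.37569165e-01  1.19076597e-01  1.85341270e+00  4.24830575e-04
  1.17000293e+00 -1.18904037e+00] [-0.08780982  0.32441233  0.93652746] 0.448908667386763
[  276   160   162   181 11819]
((0.5394179821014404, 0.003493383526802063), (0.2986690104007721, 0.25824716687202454), 3.0663180351257324)
```

>>> jog_arm(commands="0 0 -0.04 0 0 0;0 0 -0.07 0 0 0;0 0 -0.084 0 0 0;0 0 -0.084 0 0 0")

```text
time: 3.68
eef_pos: [0.5784, -0.0352, 0.0656]
tcp_rot: [0.304, 0.953, -0.0, -0.001]
contact_force: [-0.4, -0.5, 0.3]
opening: 0.449
```

```bash
python3 - <<'E'
from h import *
c=cam("side"); save(c,"s2.png",(220,100,440,300),3); c=cam("top"); save(c,"t2.png",(250,130,450,330),3)
E
```

```text
(no output)
```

View pics/s2.png

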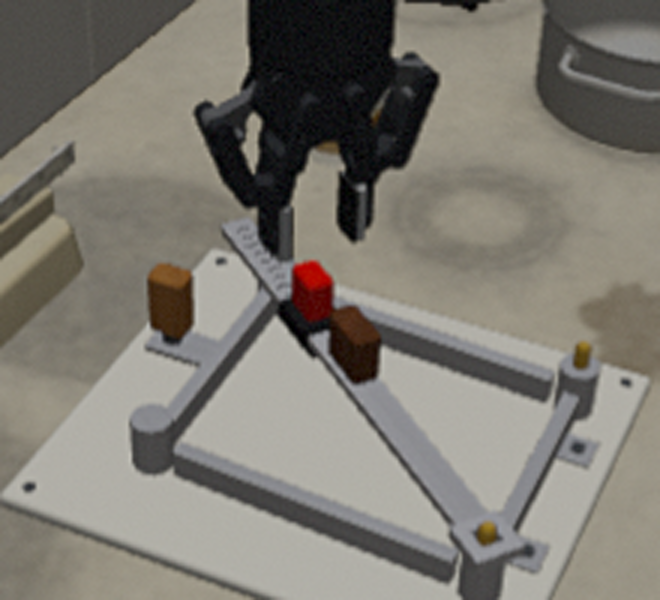

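View pics/t2.png

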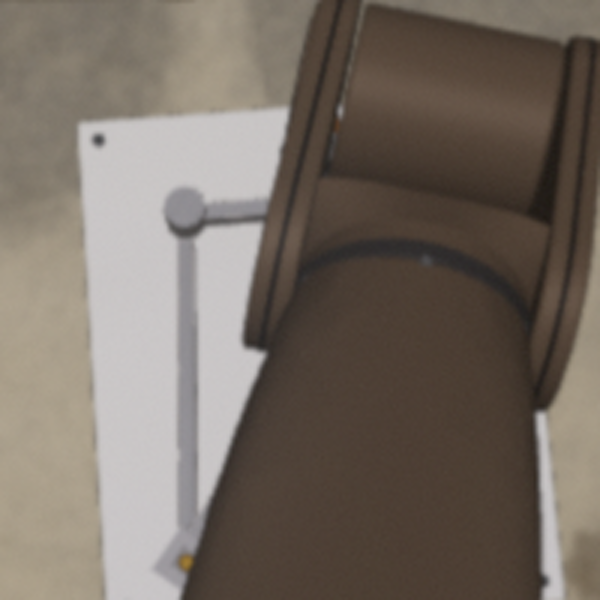

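```bash
python3 - <<'E'
from h import *
s=get_state(); print(s["time"],s["eef_pos"],s["qpos"])
c=cam("side"); save(c,"s3.png",(220,100,440,300),3); print(proj(c,[s["eef_pos"],s["eef_pos"]+[0,0,.05]]))
hs=cv2.cvtColor(c["frame"],cv2.COLOR_RGB2HSV)
for b in((310,175,317,187),(334,160,345,178),(318,190,330,203),(295,140,345,150)):
    m=np.zeros((480,640),bool); m[b[1]:b[3],b[0]:b[2]]=1
    P=cloud(c,m);print(b,np.round(np.percentile(P,[10,50,90],axis=0),3).tolist())
E
```

```text
3.775 [ 0.58017877 -0.03601381  0.0677011 ] [-2.36473990e-01  2.16583901e-01  1.90641292e+00  4.31107028e-05
  1.01627622e+00 -1.18929519e+00]
[[323.00705739 197.95717742]
 [323.72599527 174.34051188]]
(310, 175, 317, 187) [[0.582, -0.014, 0.108], [0.586, -0.009, 0.12], [0.591, -0.008, 0.129]]
(334, 160, 345, 178) [[0.555, -0.201, -0.0], [0.56, -0.05, 0.127], [0.62, -0.045, 0.142]]
(318, 190, 330, 203) [[0.568, -0.035, 0.069], [0.575, -0.029, 0.08], [0.586, -0.024, 0.085]]
(295, 140, 345, 150) [[0.556, -0.254, 0.013], [0.58, -0.024, 0.184], [0.686, 0.009, 0.198]]
```

View pics/s3.png

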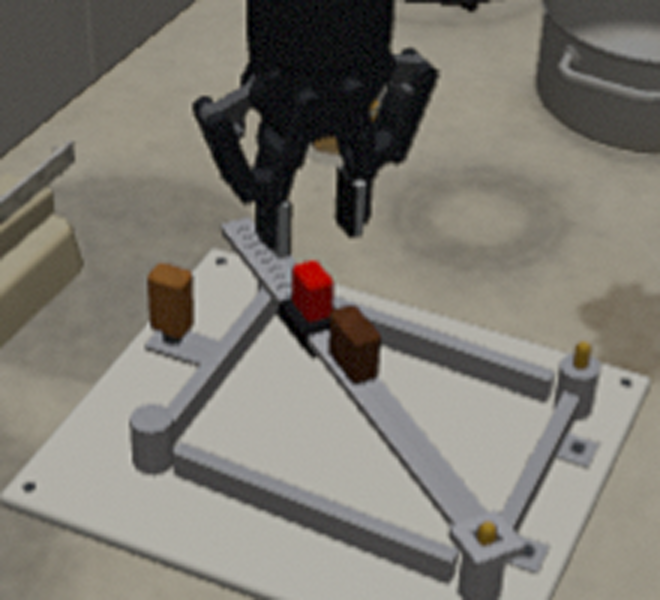

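```bash
python3 - <<'E'
from h import *
s=get_state(); print(s["eef_pos"],s["opening"])
c=cam("side"); e=s["eef_pos"]; y=np.array([.58,.814,0])
for z in(0,.02,.04):
  print(z,proj(c,[e+y*.02+[0,0,z],e-y*.02+[0,0,z]]))
P=cloud(c,np.ones((480,640),bool)); m=(abs(P[:,0]-e[0])<.06)&(abs(P[:,1]-e[1])<.06)&(P[:,2]>.09)&(P[:,2]<.3)
Q=P[m]; print(np.histogram(Q[:,2],bins=20)); L=Q[Q[:,2]<.13]; t=(L-e)@y; print(np.histogram(t,bins=12))
c2=cam("top");P=cloud(c2,np.ones((480,640),bool));m=(abs(P[:,0]-.58)<.12)&(abs(P[:,1]+.03)<.12); print(np.percentile(P[m][:,2],[50,90,99]))
E
```

```text
[ 0.58047869 -0.03623362  0.06801774] 0.4489818743586268
0 [[312.57036081 200.70056037]
 [333.11307974 194.73196346]]
0.02 [[312.70361765 191.42385508]
 [333.53560442 185.51018534]]
0.04 [[312.84111417 181.87848262]
 [333.96966556 176.02624257]]
(array([ 51, 113, 117, 108, 128, 294, 218, 322, 292, 331, 544, 301,  88,
       187, 296, 287, 308, 446, 245, 265]), array([0.10559919, 0.11531768, 0.12503618, 0.13475467, 0.14447316,
       0.15419165, 0.16391014, 0.17362863, 0.18334712, 0.19306561,
       0.2027841 , 0.21250259, 0.22222108, 0.23193957, 0.24165806,
       0.25137655, 0.26109504, 0.27081353, 0.28053202, 0.29025051,
       0.299969  ]))
(array([20, 17, 87,  0,  0,  0,  0,  0,  0, 20, 37, 40]), array([-0.0336801, -0.0280399, -0.0223997, -0.0167595, -0.0111193,
       -0.0054791,  0.0001611,  0.0058013,  0.0114415,  0.0170817,
        0.0227219,  0.0283621,  0.0340023]))
[0.39213046 0.46422188 0.48253698]
```

>>> jog_arm(commands="0 0 -0.005 0 0 0;0 0 -0.005 0 0 0")

```text
time: 4.18
eef_pos: [0.5789, -0.0363, 0.0609]
tcp_rot: [0.305, 0.952, -0.0, -0.0]
contact_force: [0.0, -0.3, 0.3]
opening: 0.45
```

```bash
cat > tips.py <<'E'
from h import *
s=get_state(); e=s["eef_pos"]; print(s["time"],e,s["opening"],s["contact_force"])
c=cam("side"); hs=cv2.cvtColor(c["frame"],cv2.COLOR_RGB2HSV)
P=cloud(c,np.ones((480,640),bool)); m=(abs(P[:,0]-e[0])<.06)&(abs(P[:,1]-e[1])<.06)&(P[:,2]>.088)&(P[:,2]<.3)
print("lowest",np.percentile(P[m][:,2],[0,1,2]))
E
python3 - <<'E'
from tips import *
save(c,"s4.png",(220,100,440,300),3)
E
```

```text
4.175 [ 0.57893753 -0.03632706  0.06086791] 0.45040075391746437 [ 0.02430388 -0.27155197  0.31260086]
lowest [0.08818249 0.10712214 0.11184604]
```

View pics/s4.png

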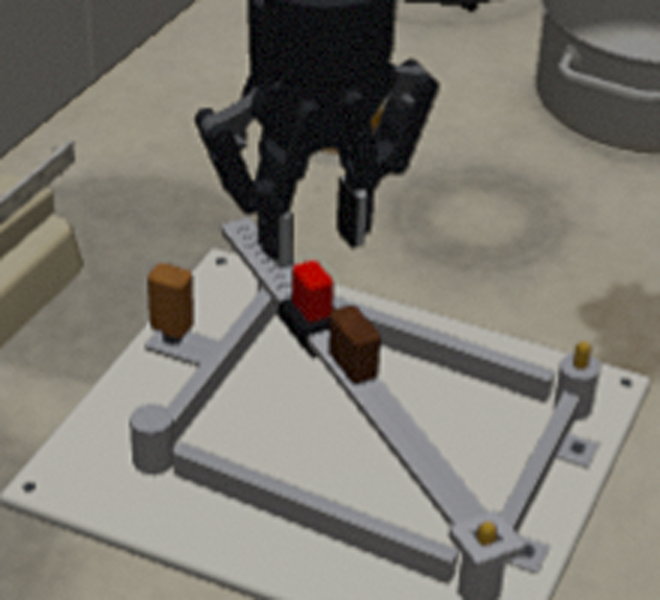

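>>> jog_arm(commands="0 0 0 0 0 0;0 0 0 0 0 0;0 0 0 0 0 0", gripper=28)

```text
time: 4.6
eef_pos: [0.5793, -0.0363, 0.0613]
tcp_rot: [0.304, 0.953, -0.0, 0.0]
contact_force: [0.4, 1.2, 0.6]
opening: 0.282
```

```bash
python3 - <<'E'
from tips import *
save(c,"s5.png",(220,100,440,300),3)
E
```

```text
4.6 [ 0.57930897 -0.03634794  0.06125616] 0.2815944905742068 [0.40391869 1.17650768 0.59817788]
lowest [0.09815478 0.10702877 0.1117024 ]
```

View pics/s5.png

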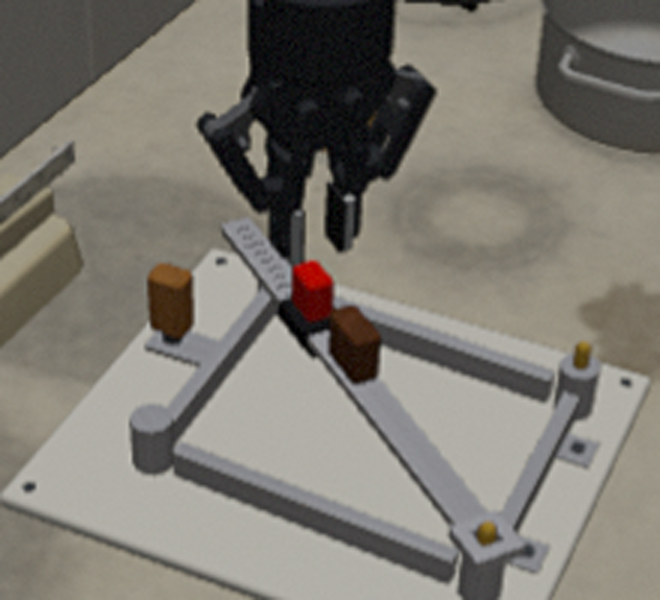

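>>> jog_arm(commands="0 0 0 0 0 0;0 0 0 0 0 0", gripper=15)

```text
time: 4.9
eef_pos: [0.5793, -0.0363, 0.0612]
tcp_rot: [0.304, 0.953, 0.0, 0.0]
contact_force: [-0.7, 0.6, -0.2]
opening: 0.145
```

```bash
python3 - <<'E'
from tips import *
save(c,"s6.png",(220,100,440,300),3)
E
```

```text
4.9 [ 0.57931595 -0.03632656  0.06124192] 0.14522471146261756 [-0.66555235  0.59011905 -0.19209663]
lowest [0.08847321 0.1064715  0.1107512 ]
```

View pics/s6.png

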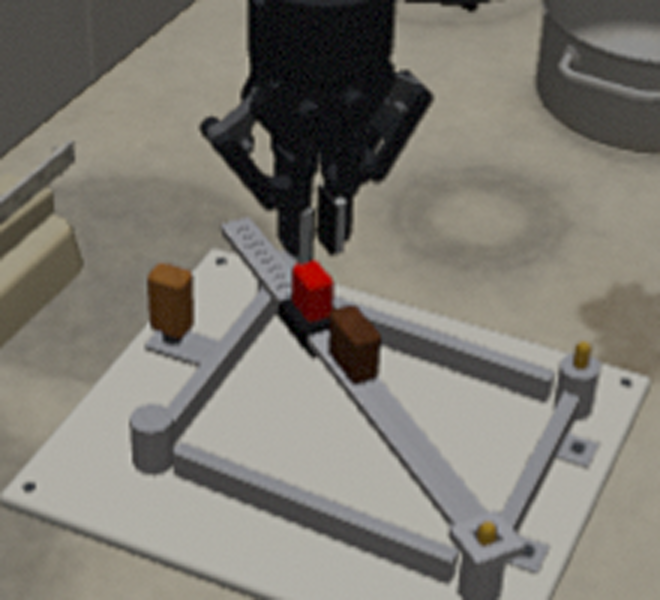

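>>> jog_arm(commands="0 0 0 0 0 0;0 0 0 0 0 0;0 0 -0.015 0 0 0;0 0 -0.025 0 0 0;0 0 -0.025 0 0 0", gripper=45)

```text
time: 5.58
eef_pos: [0.5778, -0.036, 0.0342]
tcp_rot: [0.305, 0.953, -0.0, -0.002]
contact_force: [0.1, -0.2, -0.3]
opening: 0.45
```

```bash
python3 - <<'E'
from tips import *
save(c,"s7.png",(220,100,440,300),3)
b=np.array([.814,-.58,0]);y=np.array([.58,.814,0])
L=P[m]; L=L[L[:,2]<.12]; t=(L-e)@y; w=(L-e)@b
for sgn in(1,-1):
    k=(t*sgn>.012); print(sgn,np.percentile(t[k],[3,50,97]),np.percentile(w[k],[3,50,97]),k.sum())
E
```

```text
5.575 [ 0.5778301  -0.03598574  0.03420014] 0.44981736070215855 [ 0.07704355 -0.23876722 -0.25076349]
lowest [0.0880752  0.09287679 0.09708593]
1 [0.02043152 0.02915786 0.03710094] [-0.01378514 -0.00927444  0.00350562] 161
-1 [-0.03708517 -0.02081837 -0.01814504] [-0.01368219 -0.00761271  0.00981748] 192
```

View pics/s7.png

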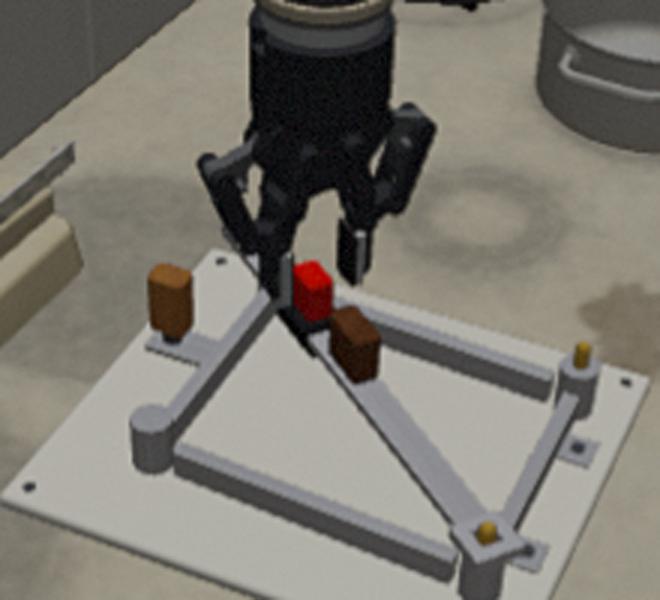

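>>> jog_arm(commands="0 0 -0.004 0 0 0;0 0 -0.004 0 0 0")

```text
time: 5.88
eef_pos: [0.5792, -0.0363, 0.0321]
tcp_rot: [0.304, 0.953, -0.0, -0.0]
contact_force: [-0.4, -0.1, -0.7]
opening: 0.45
```

>>> jog_arm(commands="0 0 0 0 0 0;0 0 0 0 0 0;0 0 0 0 0 0;0 0 0 0 0 0", gripper=10, grip_force=20)

```text
time: 6.38
eef_pos: [0.5795, -0.0364, 0.0326]
tcp_rot: [0.304, 0.953, -0.0, 0.0]
contact_force: [-0.9, -0.8, 2.7]
opening: 0.206
```

```bash
python3 - <<'E'
from tips import *
save(c,"s8.png",(220,100,440,300),3)
for i in range(3): s=get_state(); print(s["contact_force"],s["eef_pos"])
E
```

```text
6.375 [ 0.57945091 -0.03644805  0.03258069] 0.20649713664280067 [-0.94032503 -0.83326351  2.68540918]
lowest [0.08809943 0.09249078 0.09634953]
[-1.48441655  0.3516103   2.24215562] [ 0.57944491 -0.03642321  0.0325938 ]
[-1.48441655  0.3516103   2.24215562] [ 0.57944491 -0.03642321  0.0325938 ]
[-1.48441655  0.3516103   2.24215562] [ 0.57944491 -0.03642321  0.0325938 ]
```

View pics/s8.png

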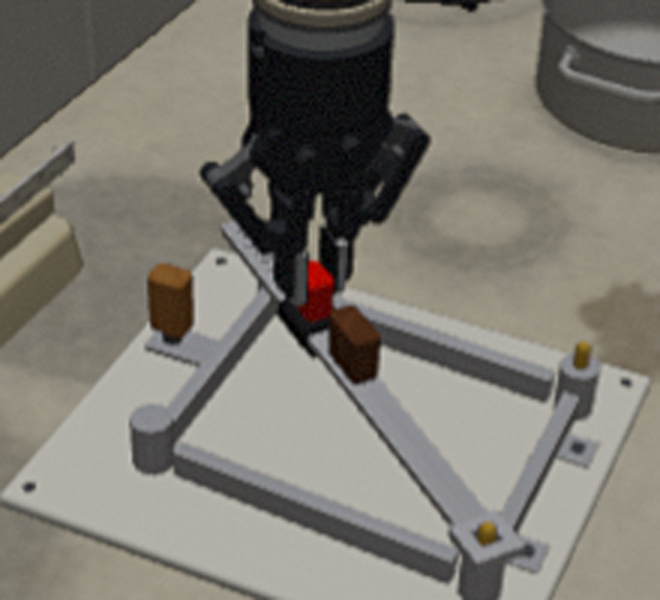

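>>> jog_arm(commands="0.002 -0.005 0 0 0 -0.017;0.004 -0.0115 0 0 0 -0.035;0.008 -0.0145 0 0 0 -0.035;0.0117 -0.0177 0 0 0 -0.035;0.0117 -0.0177 0 0 0 -0.035")

```text
time: 7.05
eef_pos: [0.5921, -0.0547, 0.0326]
tcp_rot: [0.321, 0.947, -0.0, 0.001]
contact_force: [1.5, 0.2, 2.6]
opening: 0.204
```

```bash
python3 - <<'E'
from tips import *
save(c,"s9.png",(220,100,440,300),3)
E
```

```text
7.05 [ 0.59212552 -0.05467035  0.03255076] 0.20432136948512492 [1.50838636 0.1981924  2.63536358]
lowest [0.08806018 0.09301438 0.09774896]
```

View pics/s9.png

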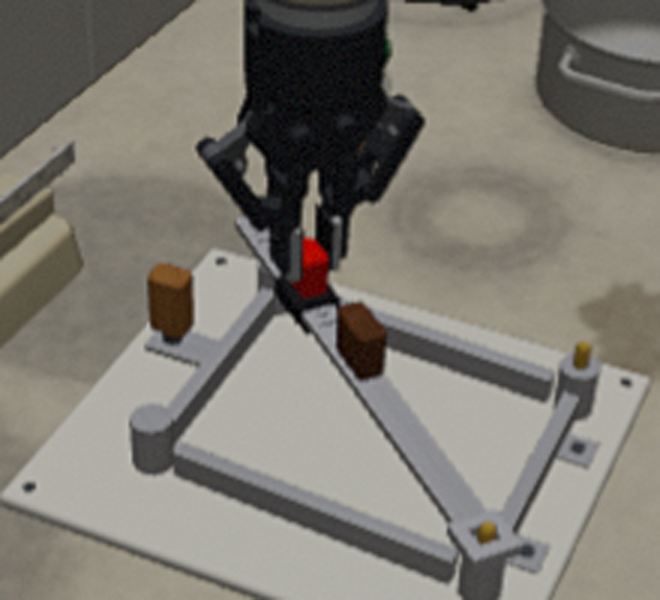

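>>> jog_arm(commands="0.0016 -0.0012 0 0 0 0;0.0032 -0.0024 0 0 0 0;0.004 -0.003 0 0 0 0;0.004 -0.003 0 0 0 0")

```text
time: 7.6
eef_pos: [0.5952, -0.0571, 0.0326]
tcp_rot: [0.321, 0.947, 0.0, 0.0]
contact_force: [1.1, 0.8, 4.5]
opening: 0.204
```

>>> jog_arm(commands="0.0008 -0.0006 0 0 0 0;0.0016 -0.0012 0 0 0 0")

```text
time: 7.85
eef_pos: [0.5967, -0.0582, 0.0326]
tcp_rot: [0.321, 0.947, 0.0, 0.0]
contact_force: [-0.5, 1.8, 5.2]
opening: 0.202
```

>>> jog_arm(commands="0.0008 -0.0006 0 0 0 0;0.0016 -0.0012 0 0 0 0")

```text
time: 8.1
eef_pos: [0.5972, -0.0586, 0.0326]
tcp_rot: [0.321, 0.947, 0.0, -0.002]
contact_force: [-3.4, 5.0, 9.1]
opening: 0.206
```

>>> jog_arm(commands="0 0 0 0 0 0;0 0 0 0 0 0")

```text
time: 8.35
eef_pos: [0.5972, -0.0586, 0.0326]
tcp_rot: [0.321, 0.947, 0.0, -0.002]
contact_force: [-2.6, 3.2, 7.8]
opening: 0.199
```

```bash
python3 - <<'E'
from tips import *
save(c,"s10.png",(240,150,400,300),5)
E
```

```text
8.35 [ 0.59723992 -0.05860872  0.03260285] 0.19862336780846676 [-2.58073718  3.17139249  7.82393687]
lowest [0.08832848 0.09250124 0.09737077]
```

View pics/s10.png

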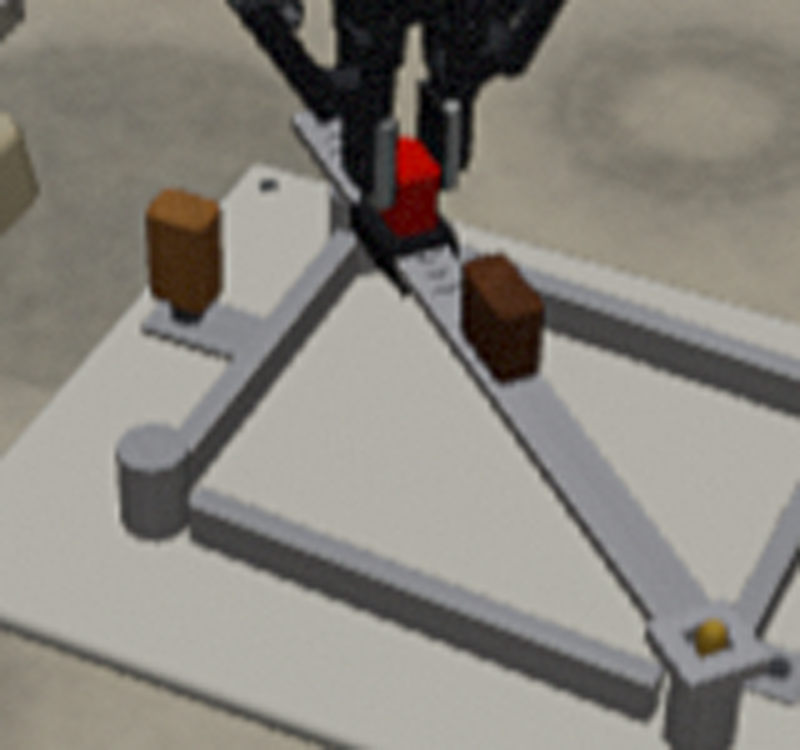

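>>> jog_arm(commands="0 0 0.0004 0 0 0;0.0002 -0.00015 0.0004 0 0 0;0.0002 -0.00015 0.0004 0 0 0;0.0002 -0.00015 0.0004 0 0 0;0.0002 -0.00015 0.0004 0 0 0")

```text
time: 9.02
eef_pos: [0.5972, -0.0586, 0.0326]
tcp_rot: [0.321, 0.947, 0.0, -0.002]
contact_force: [-3.1, 4.1, 7.2]
opening: 0.206
```

>>> jog_arm(commands="0.00025 -0.0002 0 0 0 0;0.00025 -0.0002 0 0 0 0;0.00025 -0.0002 0 0 0 0;0.00025 -0.0002 0 0 0 0;0.00025 -0.0002 0 0 0 0;0.00025 -0.0002 0 0 0 0")

```text
time: 9.78
eef_pos: [0.5972, -0.0586, 0.0326]
tcp_rot: [0.321, 0.947, 0.0, -0.002]
contact_force: [-2.8, 3.9, 8.0]
opening: 0.206
```

```bash
python3 - <<'E'
from tips import *
S=np.load("pics/side.npy",allow_pickle=True).item()
# compare far rail knob position, initial vs now
print(c["fx"])
for cc in(S,c):
    P=cloud(cc,np.ones((480,640),bool))
    m=(P[:,2]>.074)&(P[:,2]<.086)&(P[:,0]>.62)&(P[:,0]<.69)&(abs(P[:,1])<.02); print("knob",P[m].mean(0),m.sum())
a=cv2.cvtColor(S["frame"],cv2.COLOR_RGB2GRAY)[160:300,250:300].astype(np.float32); b=cv2.cvtColor(c["frame"],cv2.COLOR_RGB2GRAY)[160:300,250:300].astype(np.float32)
g=lambda im:im[20:110,0:45]
print(cv2.phaseCorrelate(a[25:60,10:35],b[25:60,10:35]),cv2.phaseCorrelate(a[70:105,5:40],b[70:105,5:40]))
E
```

```text
9.775 [ 0.59719854 -0.05858077  0.03258698] 0.2061396479316487 [-2.83602547  3.93794184  8.00622675]
lowest [0.08848853 0.09261347 0.09730247]
540.9914440243635
knob [0.65127299 0.00176408 0.07813519] 102
knob [0.65191092 0.00194042 0.07824606] 102
((0.5303114168038601, -0.017257498396460846), 1.0062664469083151) ((0.011328739358312134, 0.020360487371945624), 1.0075122987920488)
```

>>> jog_arm(commands="0.0004 -0.0003 0 0 0 0;0.0004 -0.0003 0 0 0 0;0.0004 -0.0003 0 0 0 0;0.0004 -0.0003 0 0 0 0")

```text
time: 10.32
eef_pos: [0.5972, -0.0586, 0.0326]
tcp_rot: [0.321, 0.947, 0.0, -0.003]
contact_force: [-3.9, 5.4, 8.0]
opening: 0.203
```

```bash
python3 - <<'E'
from tips import *
print(s["joint_efforts"],s["qpos"])
save(c,"s11.png",(240,150,400,300),5)
E
```

```text
10.325 [ 0.59717864 -0.05858135  0.0325738 ] 0.20335088214806316 [-3.85569408  5.44045319  7.99707432]
lowest [0.0880057  0.09248997 0.09718453]
[-2.73636259e+00 -3.28056514e+01 -2.40695447e+01 -7.89492689e-01
 -1.18726529e+00 -3.41221843e-03] [-2.67363627e-01  3.07032733e-01  1.86888086e+00  1.55281884e-03
  9.71164698e-01 -1.18529985e+00]
```

View pics/s11.png

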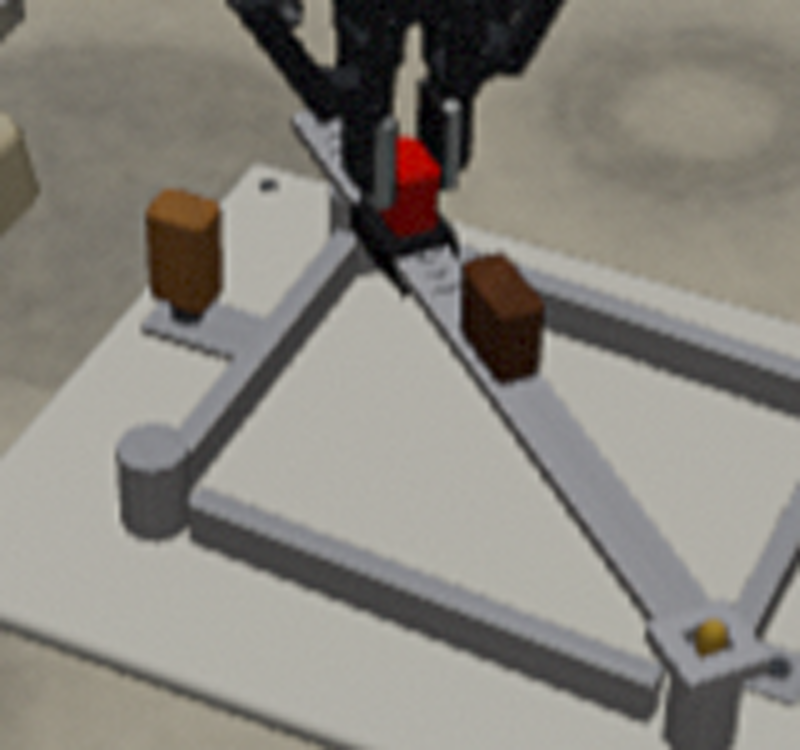

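>>> jog_arm(commands="-0.004 0.003 0 0 0 0;-0.010 0.0076 0 0 0 0;-0.016 0.0122 0 0 0 0;-0.0214 0.0164 0 0 0 0;-0.0214 0.0164 0 0 0 0")

```text
time: 11.0
eef_pos: [0.5766, -0.043, 0.0326]
tcp_rot: [0.321, 0.947, 0.0, -0.001]
contact_force: [0.8, 1.4, 5.6]
opening: 0.202
```

>>> jog_arm(commands="0 0 0 0 0 0;0 0 0 0 0 0;0 0 0.02 0 0 0;0 0 0.05 0 0 0;-0.048 0.044 0.06 0 0 0;-0.048 0.044 0.06 0 0 0", gripper=45)

```text
time: 11.75
eef_pos: [0.5276, 0.0021, 0.0937]
tcp_rot: [0.32, 0.947, 0.0, -0.0]
contact_force: [0.2, 0.4, 0.4]
opening: 0.451
```

```bash
python3 - <<'E'
from tips import *
from geo import *
save(c,"s12.png",(220,100,440,300),3)
for n in("side","top"):
    c=cam(n); save(c,n+"12.png",(220,130,460,330),3)
    P=cloud(c,np.ones((480,640),bool)); v,u=np.nonzero(c["z_map"]>0)
    hs=cv2.cvtColor(c["frame"],cv2.COLOR_RGB2HSV)[v,u].astype(int)
    m=(P[:,2]>.078)&(P[:,2]<.09)&(P[:,0]>.45)&(P[:,0]<.62)&(abs(P[:,1])<.08)&(hs[:,1]>60)
    r=m&(hs[:,1]>170)&(hs[:,2]>90); h=m&(hs[:,1]<165)&(hs[:,2]<110); 
    print(n,P[r].mean(0),r.sum(),P[h].mean(0),P[h].min(0),P[h].max(0),h.sum())
E
```

```text
11.75 [0.52755778 0.00205877 0.09371204] 0.4509122700619606 [0.19112779 0.36520414 0.36062621]
lowest [0.08808978 0.13929106 0.14372582]
side [ 0.57786918 -0.03579852  0.0831096 ] 33 [ 0.53277028 -0.00838958  0.08385991] [ 0.5175005  -0.03850062  0.07871349] [0.56242528 0.00426018 0.08821252] 44<stdin>:10: RuntimeWarning: Mean of empty slice.
  ret = um.true_divide(
Traceback (most recent call last):
ValueError: zero-size array to reduction operation minimum which has no identity
```

View pics/s12.png

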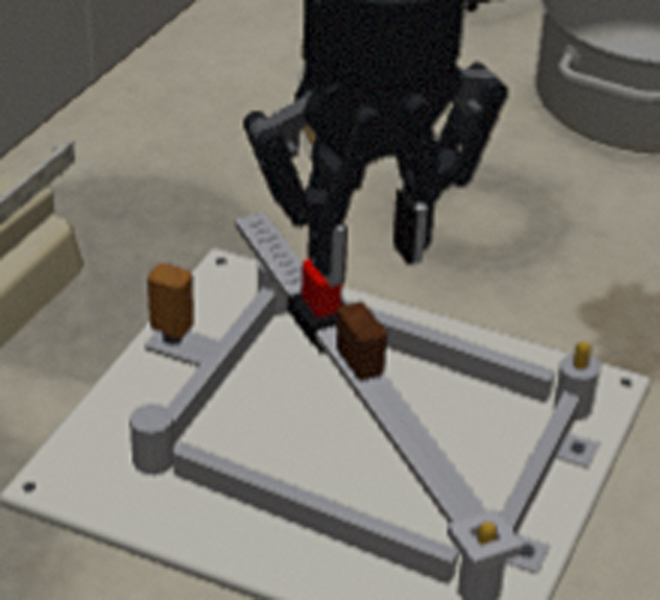

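>>> jog_arm(commands="0.008 -0.0135 0 0 0 0;0.008 -0.0135 -0.02 0 0 0;0.008 -0.0135 -0.045 0 0 0;0.008 -0.0135 -0.06 0 0 0;0.008 -0.0135 -0.06 0 0 0")

```text
time: 12.52
eef_pos: [0.5371, -0.0138, 0.0311]
tcp_rot: [0.322, 0.947, -0.0, -0.002]
contact_force: [0.1, 0.4, 0.2]
opening: 0.447
```

```bash
python3 - <<'E'
from tips import *
save(c,"s13.png",(220,100,440,300),3)
E
```

```text
12.525 [ 0.53707605 -0.01379257  0.03113993] 0.4474364883582591 [0.07042079 0.40010174 0.22949278]
lowest [0.0880327  0.09219318 0.09687467]
```

View pics/s13.png

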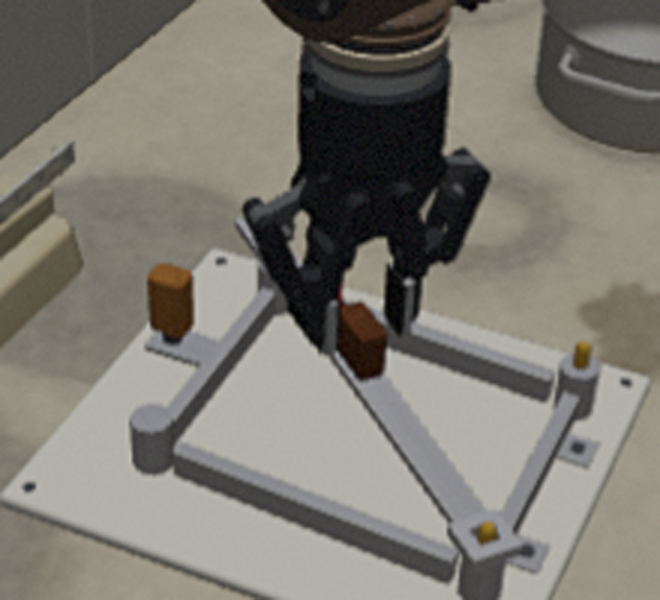

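>>> jog_arm(commands="0 0 0 0 0 0;0 0 0 0 0 0;0 0 0 0 0 0;0 0 0 0 0 0", gripper=10, grip_force=50)

```text
time: 13.08
eef_pos: [0.5387, -0.0136, 0.0339]
tcp_rot: [0.321, 0.947, -0.0, 0.001]
contact_force: [-0.4, -1.7, 5.9]
opening: 0.194
```

```bash
python3 - <<'E'
from tips import *
c=cam("side");save(c,"s14.png",(220,100,440,300),3);np.save("pics/side14.npy",c,allow_pickle=True)
c=cam("top");save(c,"t14.png",(250,130,450,350),2.7);np.save("pics/top14.npy",c,allow_pickle=True)
E
```

```text
13.075 [ 0.53872292 -0.01356188  0.03388913] 0.1943096676598547 [-0.44726089 -1.68434555  5.90724744]
lowest [0.08805717 0.092294   0.09683429]
```

View pics/s14.png

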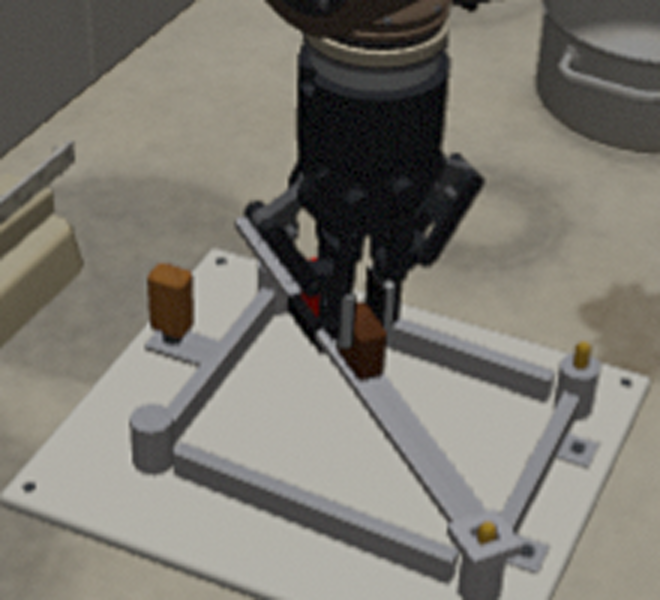

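View pics/t14.png

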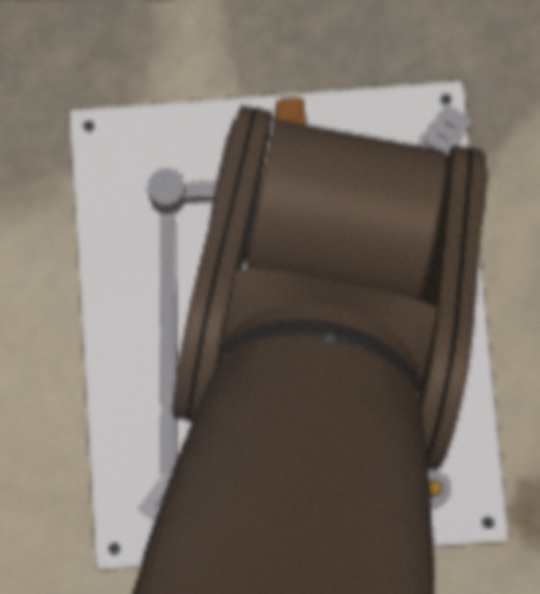

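```bash
python3 - <<'E'
from h import *
T=np.load("pics/top.npy",allow_pickle=True).item()
P=cloud(T,np.ones((480,640),bool))
for y0 in np.arange(-.2,.32,.04):
    m=(P[:,2]>.05)&(P[:,1]>y0)&(P[:,1]<y0+.04)&(P[:,0]>.68)&(P[:,0]<1); print(round(y0,2),P[m].min(0) if m.any() else None, P[m][:,2].max() if m.any() else None)
E
```

```text
-0.2 [ 0.88825313 -0.19996996  0.05022624] 0.18122073844408448
-0.16 [ 0.88821883 -0.1599979   0.05031539] 0.18383995389735175
-0.12 [ 0.88864194 -0.11997948  0.05012143] 0.18779085706344256
-0.08 [ 0.76858546 -0.0799672   0.05001733] 0.18868991960144454
-0.04 [ 0.76869128 -0.03995629  0.05020207] 0.19019200640913414
0.0 [7.67667318e-01 2.81756656e-05 5.02235244e-02] 0.19129366197170872
0.04 [0.76564615 0.04024602 0.05005645] 0.19467573402496663
0.08 [0.73871891 0.08005645 0.05024859] 0.1947393693361661
0.12 [0.72476272 0.12000331 0.052452  ] 0.19715394683172516
0.16 [0.72226092 0.16000543 0.09934984] 0.1990683230466911
0.2 [0.72486718 0.20000464 0.1003435 ] 0.19849363602460257
0.24 [0.74028974 0.24000527 0.0732647 ] 0.19869556593927962
0.28 [0.88860956 0.28001067 0.050132  ] 0.1979595879757473
```

>>> jog_arm(commands="0 0 0.01 0 0 0;0 0 0.03 0 0 0;0 0 0.06 0 0 0;0 0 0.075 0 0 0;0 0 0.075 0 0 0")

```text
time: 13.85
eef_pos: [0.538, -0.0131, 0.1083]
tcp_rot: [0.321, 0.947, 0.0, 0.001]
contact_force: [0.5, -0.1, -3.0]
opening: 0.194
```

```bash
python3 - <<'E'
from tips import *
save(c,"s15.png",(220,80,440,300),2.7)
E
```

```text
13.85 [ 0.53801629 -0.01309506  0.10833658] 0.19353823841884543 [ 0.50799625 -0.14741751 -3.00787009]
lowest [0.10876465 0.12032282 0.12263989]
```

View pics/s15.png

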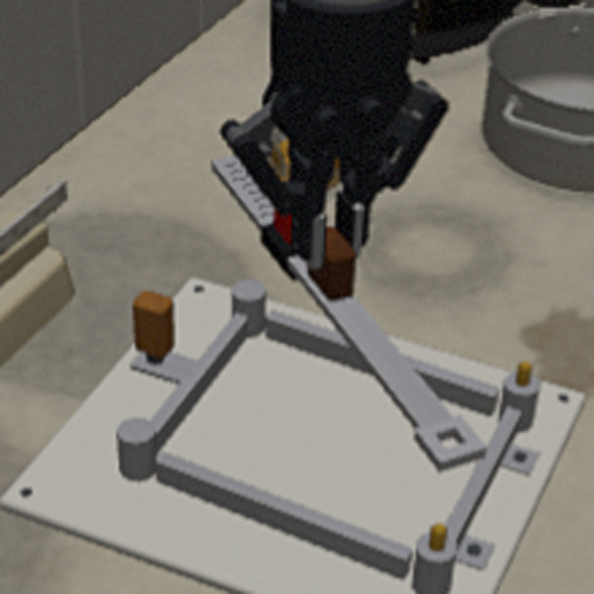

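>>> jog_arm(commands="0.005 0.026 0 0 0 0.15;0.005 0.026 0 0 0 0.33;0.005 0.026 0 0 0 0.51;0.005 0.026 0 0 0 0.69;0.005 0.026 0 0 0 0.87;0.005 0.026 0 0 0 1.05;0.005 0.026 0 0 0 1.22;0.005 0.026 0 0 0 1.32;0.005 0.026 0 0 0 1.348;0.005 0.026 0 0 0 1.348;0.005 0.026 0 0 0 1.348")

```text
time: 15.28
eef_pos: [0.5424, 0.0129, 0.1072]
tcp_rot: [-0.34, 0.941, 0.0, -0.0]
contact_force: [-0.0, -0.3, -3.1]
opening: 0.195
```

```bash
python3 - <<'E'
from tips import *
print(s["qpos"])
np.save("pics/side16.npy",c,allow_pickle=True)
save(c,"s16.png",(220,80,440,300),2.7)
c=cam("top");save(c,"t16.png",(250,130,450,350),2.7);np.save("pics/top16.npy",c,allow_pickle=True)
E
```

```text
15.275 [0.5423576  0.01287848 0.10719766] 0.1949966707963398 [-0.0413257  -0.34735171 -3.13964668]
lowest [0.10750186 0.1143683  0.11791957]
[-1.63335257e-01  8.48337612e-02  1.97495349e+00 -6.92943271e-07
  1.08257802e+00 -2.42751527e+00]
```

View pics/s16.png

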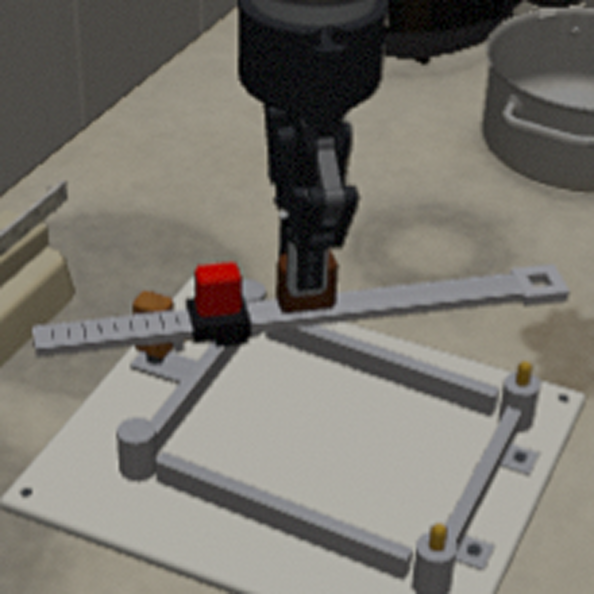

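View pics/t16.png

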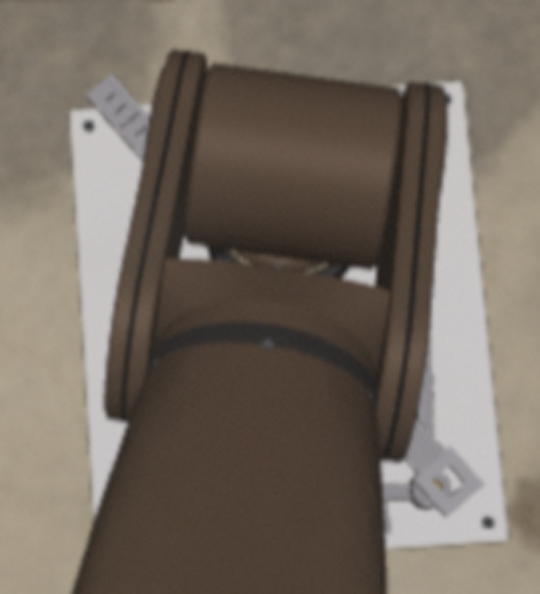

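```bash
python3 - <<'E'
from h import *
T=np.load("pics/top16.npy",allow_pickle=True).item();S=np.load("pics/side16.npy",allow_pickle=True).item()
save(T,"ze.png",(400,290,430,330),15);save(S,"zs.png",(400,170,435,230),12)
print(onz(T,[[415.9,309.3]],.121),onz(S,[[420,183.3]],.122))
# bar direction from depth points of bar top in side
P=cloud(S,np.ones((480,640),bool)); m=(P[:,2]>.12)&(P[:,2]<.131)&(P[:,0]>.4)&(P[:,0]<.75)&(abs(P[:,1])<.18)
Q=P[m][:,:2].astype(np.float32); l=cv2.fitLine(Q,cv2.DIST_HUBER,0,.001,.001).ravel(); print(np.degrees(np.arctan2(l[1],l[0])),l[2:])
print(cv2.fitLine(P[m][:,[0,2]].astype(np.float32),cv2.DIST_HUBER,0,.001,.001).ravel())
E
```

```text
[[ 0.42740258 -0.0827132   0.121     ]] [[ 0.42832945 -0.08691194  0.122     ]]
40.11066 [0.5360906  0.01539329]
[ 9.9999988e-01 -5.0786481e-04  5.3590685e-01  1.2470682e-01]
```

View pics/ze.png

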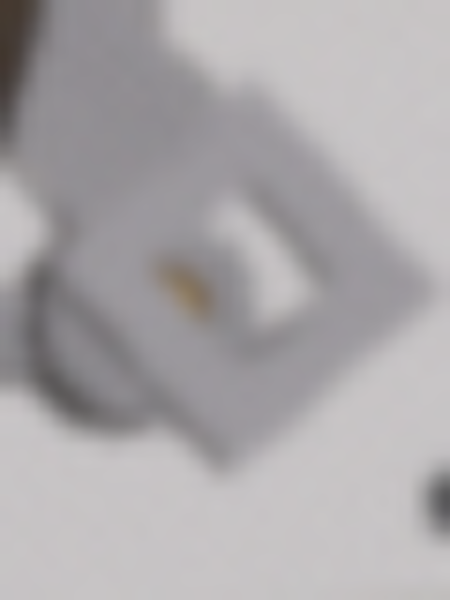

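View pics/zs.png

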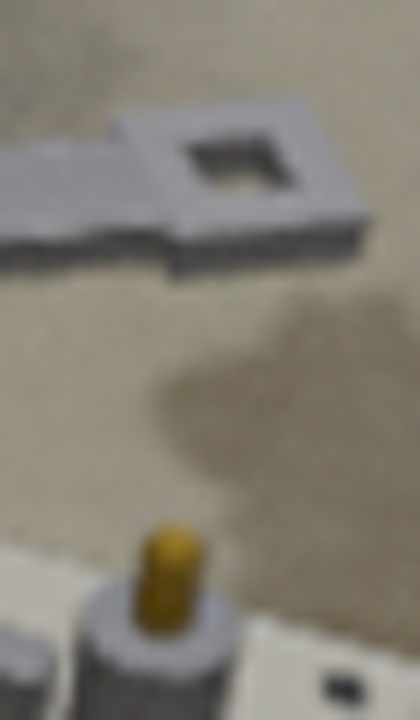

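```bash
python3 - <<'E'
from h import *
T=np.load("pics/top16.npy",allow_pickle=True).item();S=np.load("pics/side16.npy",allow_pickle=True).item()
print(onz(T,[[415.6,307.9]],.125),onz(S,[[419.8,183.1]],.1247))
# side pin: axis fitted from base z=.044 & top .060
for u,v,z in((413.85,214.9,.060),(413.3,222.,.044)):
    print(onz(S,[[u,v]],z))
print(proj(S,[[.429,-.0825,.06],[.429,-.0825,.044],[.427,-.079,.06],[.427,-.079,.044],[.428,-.081,.044]]))
print(proj(T,[[.429,-.0825,.06],[.429,-.0825,.044]]))
E
```

```text
[[ 0.42930356 -0.08180567  0.125     ]] [[ 0.42786369 -0.08357049  0.1247    ]]
[[ 0.42755766 -0.07995708  0.06      ]]
[[ 0.42651732 -0.08066001  0.044     ]]
[[413.58400983 213.81188247]
 [412.33298105 220.9452337 ]
 [413.9585408  215.31358952]
 [412.69876825 222.4527556 ]
 [412.56677178 221.61640275]]
[[410.56995392 310.19434839]
 [409.32680915 310.66815787]]
```

>>> jog_arm(commands="0 0 -0.025 0 0 0;0 0 -0.052 0 0 0;0 0 -0.052 0 0 0;0 0 -0.052 0 0 0")

```text
time: 15.88
eef_pos: [0.5434, 0.0127, 0.0566]
tcp_rot: [-0.34, 0.94, -0.0, 0.001]
contact_force: [0.8, -0.8, -2.6]
opening: 0.193
```

```bash
python3 - <<'E'
from tips import *
T=cam("top");S=cam("side")
save(T,"ze2.png",(395,290,430,330),15);save(S,"zs2.png",(395,180,435,235),14)
E
```

```text
15.875 [0.54340723 0.0127409  0.05660553] 0.1929760857626719 [ 0.7688776  -0.83279224 -2.55014271]
lowest [0.08801957 0.09013285 0.09416509]
```

View pics/ze2.png

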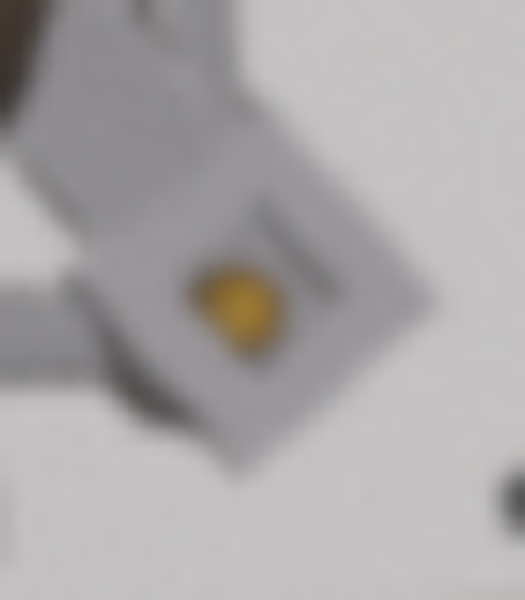

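View pics/zs2.png

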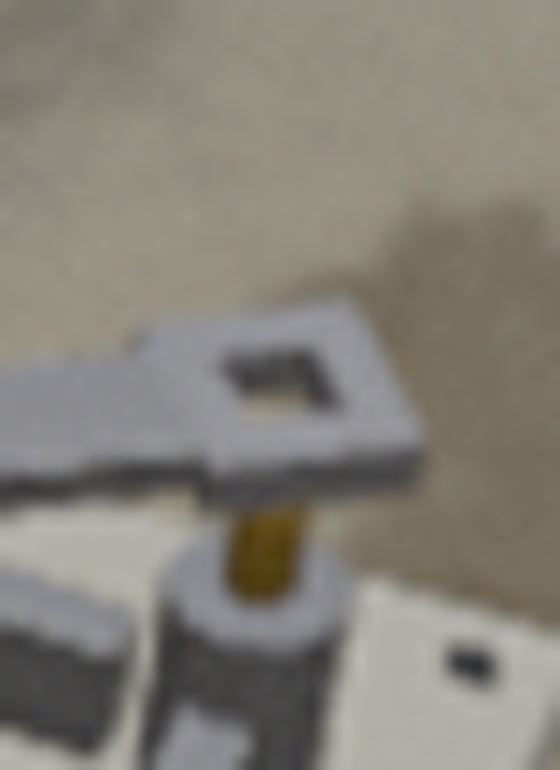

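```bash
python3 - <<'E'
from h import *
T=np.load("pics/top16.npy",allow_pickle=True).item();S=np.load("pics/side16.npy",allow_pickle=True).item()
e=onz(T,[[411.2,309.0]],.0745); p=onz(T,[[395+240.5/15-.5,290+312.5/15-.5]],.060); print(e,p,e-p)
# side: eye top outer corners: (145,335),(345,298),(425,440),(210,470)
q=np.array([[145,335],[345,298],[425,440],[210,470]]); q=(q+.5)/14-.5+[395,180]
E=onz(S,q,.0745); print(E,E.mean(0)); print(onz(S,[(np.array([265,590])+.5)/14-.5+[395,180]],.0445))
E
```

```text
[[ 0.43019311 -0.08170937  0.0745    ]] [[ 0.42877882 -0.08243224  0.06      ]] [[0.00141429 0.00072287 0.0145    ]]
[[ 0.44740242 -0.08376317  0.0745    ]
 [ 0.42850289 -0.10293356  0.0745    ]
 [ 0.41038553 -0.08147352  0.0745    ]
 [ 0.43106385 -0.06322055  0.0745    ]] [ 0.42933867 -0.0828477   0.0745    ]
[[ 0.42642309 -0.08102272  0.0445    ]]
```

>>> jog_arm(commands="-0.0015 0 0 0 0 0;-0.0015 0 -0.005 0 0 0;-0.0015 0 -0.010 0 0 0;-0.0015 0 -0.010 0 0 0")

```text
time: 16.52
eef_pos: [0.5406, 0.0128, 0.0448]
tcp_rot: [-0.34, 0.94, 0.0, -0.001]
contact_force: [-0.0, -0.0, -3.7]
opening: 0.197
```

```bash
python3 - <<'E'
from tips import *
T=cam("top");S=cam("side")
save(T,"ze3.png",(395,290,430,330),15);save(S,"zs3.png",(395,180,435,235),14)
E
```

```text
16.525 [0.54059657 0.01283587 0.04480349] 0.1967830889251522 [-0.01966749 -0.04716598 -3.67496953]
lowest [0.08801942 0.09111091 0.0930218 ]
```

View pics/zs3.png

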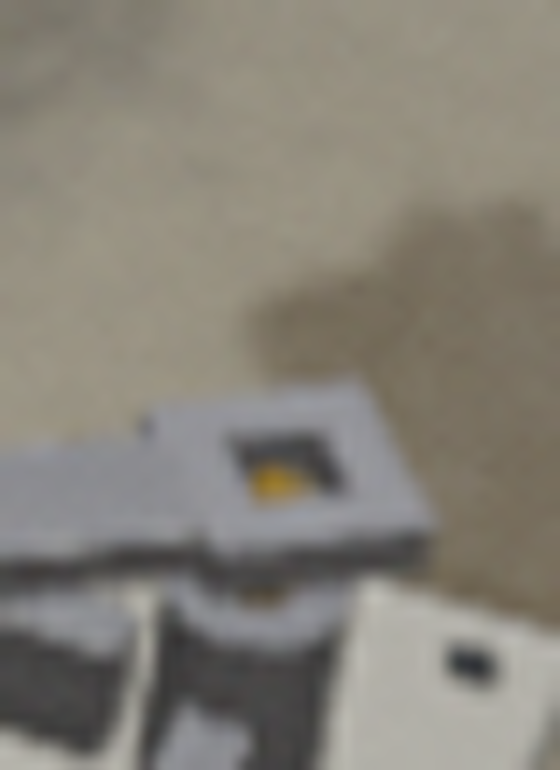

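View pics/ze3.png

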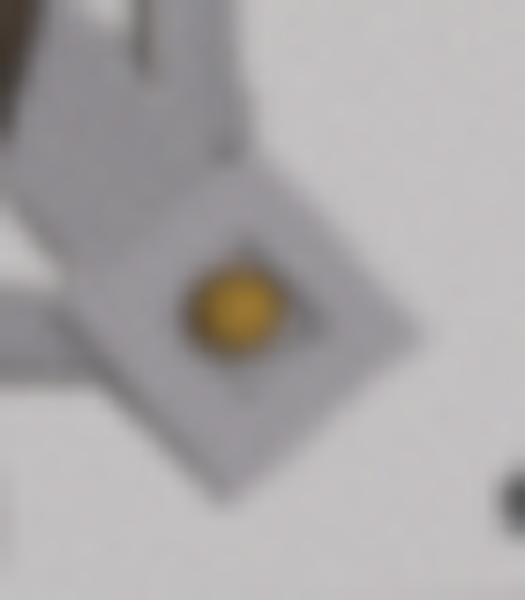

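>>> jog_arm(commands="0.0008 0.0003 0 0 0 0;0.0008 0.0003 -0.004 0 0 0;0.0008 0.0003 -0.008 0 0 0;0.0008 0.0003 -0.0105 0 0 0;0.0008 0.0003 -0.0105 0 0 0")

```text
time: 17.3
eef_pos: [0.5416, 0.0132, 0.0347]
tcp_rot: [-0.34, 0.94, 0.0, -0.0]
contact_force: [-0.4, -0.1, -2.7]
opening: 0.195
```

```bash
python3 - <<'E'
from tips import *
T=cam("top");S=cam("side")
save(T,"ze4.png",(395,290,430,330),15);save(S,"zs4.png",(220,120,440,300),3.5)
E
```

```text
17.3 [0.5416375  0.01317292 0.03470061] 0.19522173015429692 [-0.43188728 -0.07194591 -2.68899176]
lowest [0.08800265 0.09351812 0.09933308]
```

View pics/zs4.png

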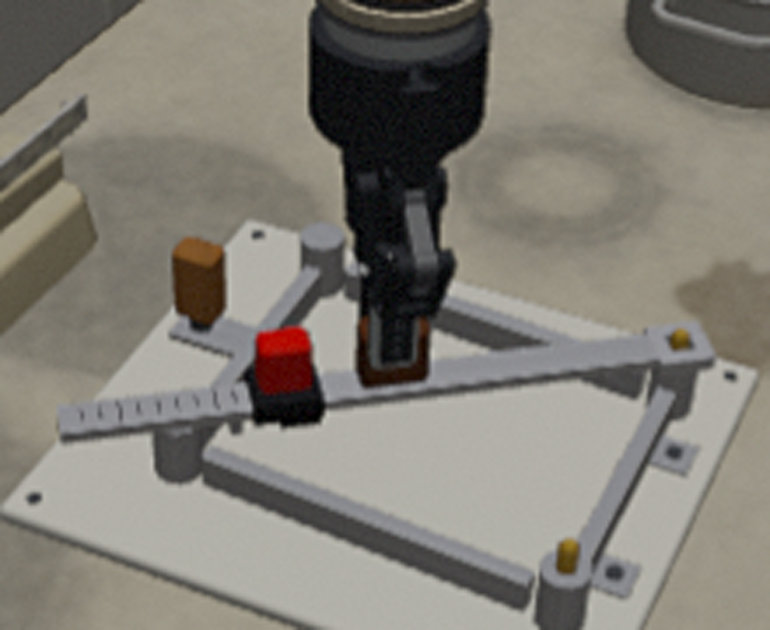

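>>> jog_arm(commands="0 0 -0.001 0 0 0;0 0 -0.001 0 0 0")

```text
time: 17.7
eef_pos: [0.542, 0.0131, 0.0342]
tcp_rot: [-0.34, 0.94, -0.0, 0.0]
contact_force: [0.3, -0.4, -3.1]
opening: 0.193
```

>>> jog_arm(commands="0 0 0 0 0 0;0 0 0 0 0 0;0 0 0.03 0 0 0;0 0 0.06 0 0 0;0.037 0.0305 0.06 0 0 0;0.037 0.0305 0.06 0 0 0", gripper=45, grip_force=20)

```text
time: 18.45
eef_pos: [0.5812, 0.0447, 0.0956]
tcp_rot: [-0.341, 0.94, -0.001, 0.002]
contact_force: [-0.1, -0.4, -1.2]
opening: 0.452
```

```bash
python3 - <<'E'
from tips import *
S=cam("side");T=cam("top")
save(S,"zs5.png",(220,120,440,300),3.5);save(T,"zt5.png",(250,130,450,350),2.7)
P=cloud(S,np.ones((480,640),bool)); v,u=np.nonzero(S["z_map"]>0)
m=(P[:,2]>.048)&(P[:,2]<.057)&(P[:,0]>.4)&(P[:,0]<.75)&(abs(P[:,1])<.18); print(cv2.fitLine(P[m][:,:2].astype(np.float32),cv2.DIST_HUBER,0,.001,.001).ravel(),cv2.fitLine(P[m][:,[0,2]].astype(np.float32),cv2.DIST_HUBER,0,.001,.001).ravel())
hs=cv2.cvtColor(S["frame"],cv2.COLOR_RGB2HSV)[v,u].astype(int)
r=(P[:,2]>.078)&(P[:,2]<.092)&(P[:,0]>.45)&(P[:,0]<.65)&(abs(P[:,1])<.1)&(hs[:,1]>170)&(hs[:,2]>90); print("cursor",P[r].mean(0),r.sum())
E
```

```text
18.45 [0.58124883 0.0446847  0.09556621] 0.45186644703943835 [-0.05878406 -0.43132231 -1.21692454]
lowest [0.08808148 0.13910122 0.1438766 ]
[0.7695523  0.63858384 0.5492586  0.02571579] [0.99999785 0.00206561 0.5274357  0.05134186]
cursor [0.58898675 0.04001624 0.08298862] 132
```

View pics/zs5.png

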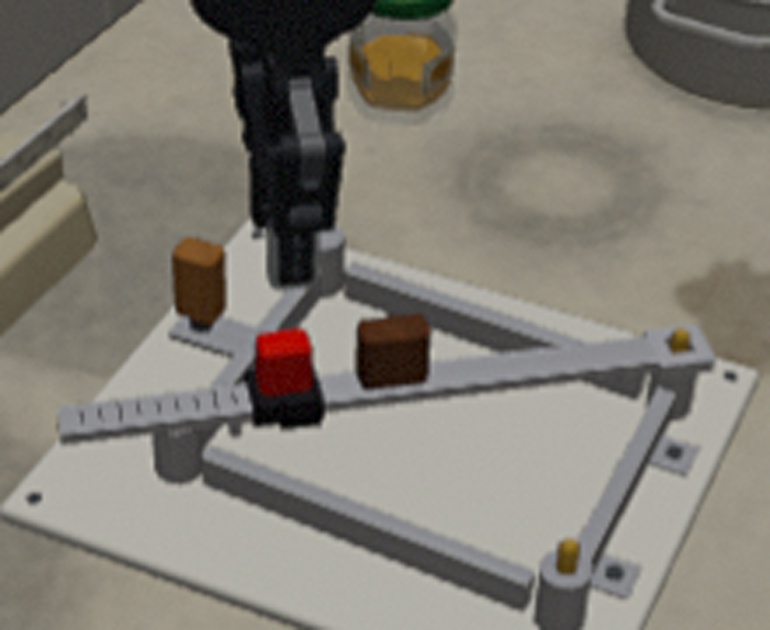

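```bash
python3 - <<'E'
from h import *
c=cam("side"); print(onz(c,[[300.8,216.2]],.085)); 
q=np.array([[393,320]]);print("handle",onz(c,(q+.5)/3.5-.5+[220,120],.086))
s=get_state();print(s["eef_pos"]); e=s["eef_pos"]
print((proj(c,[[.5788,.0438,.085],[e[0],e[1],.095]])-[220,120])*3.5)
E
```

```text
[[0.57902917 0.04415305 0.085     ]]
handle [[0.54058818 0.00880695 0.086     ]]
[0.57802056 0.04331948 0.09358439]
[[283.60847381 336.43001207]
 [285.54062376 319.59099371]]
```

View pics/zt5.png

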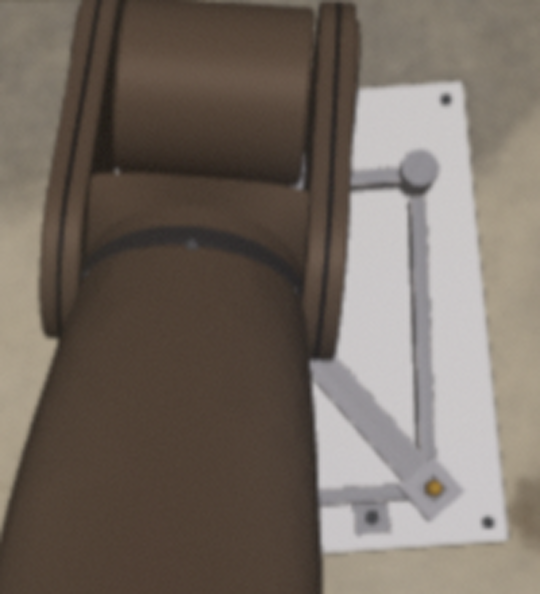

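>>> jog_arm(commands="0.0008 0.0005 -0.02 0 0 0;0.0008 0.0005 -0.045 0 0 0;0.0008 0.0005 -0.0585 0 0 0;0.0008 0.0005 -0.0585 0 0 0")

```text
time: 19.15
eef_pos: [0.578, 0.0441, 0.0335]
tcp_rot: [-0.34, 0.94, 0.001, -0.002]
contact_force: [-0.5, 0.8, -0.7]
opening: 0.447
```

>>> jog_arm(commands="0 0 0 0 0 0;0 0 0 0 0 0;0 0 0 0 0 0;0 0 0 0 0 0", gripper=10, grip_force=20)

```text
time: 19.65
eef_pos: [0.5804, 0.0441, 0.0365]
tcp_rot: [-0.34, 0.94, -0.0, 0.001]
contact_force: [0.5, 0.5, 1.9]
opening: 0.203
```

```bash
python3 - <<'E'
from tips import *
S=cam("side");T=cam("top")
save(S,"zs6.png",(220,120,440,300),3.5);save(T,"zt6.png",(250,130,450,350),2.7)
E
```

```text
19.65 [0.58036359 0.04406742 0.03646116] 0.20297206400842815 [0.52195402 0.53855373 1.86015868]
lowest [0.08804581 0.09354606 0.09914966]
```

View pics/zs6.png

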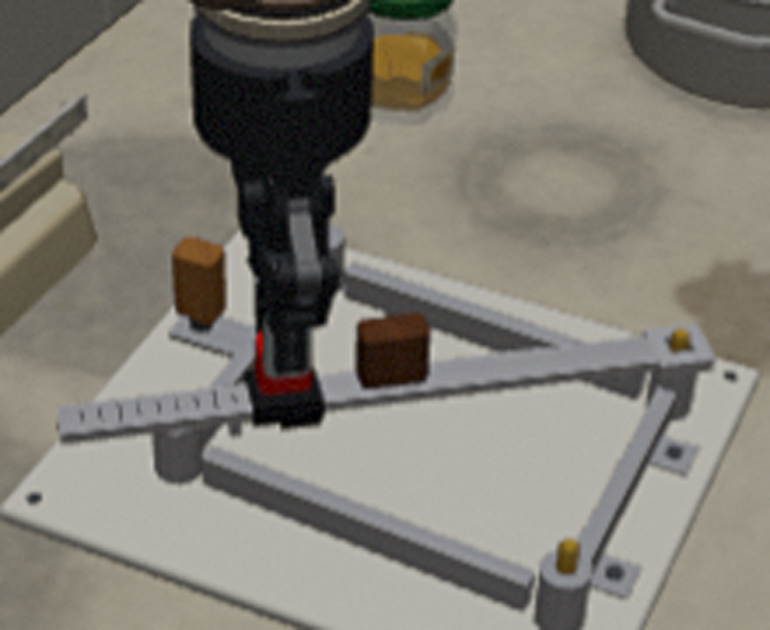

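>>> jog_arm(commands="0.0015 0.0013 0 0 0 0;0.0031 0.0026 0 0 0 0;0.0046 0.0038 0 0 0 0;0.0046 0.0038 0 0 0 0;0.0046 0.0038 0 0 0 0")

```text
time: 20.42
eef_pos: [0.5852, 0.0481, 0.0364]
tcp_rot: [-0.34, 0.94, -0.0, 0.001]
contact_force: [-0.8, 0.5, 5.3]
opening: 0.199
```

>>> jog_arm(commands="0.0008 0.0006 0 0 0 0;0.0015 0.0013 0 0 0 0")

```text
time: 20.68
eef_pos: [0.5865, 0.0492, 0.0364]
tcp_rot: [-0.34, 0.94, -0.0, 0.001]
contact_force: [-1.4, -0.4, 5.5]
opening: 0.198
```

>>> jog_arm(commands="0.0008 0.0006 0 0 0 0;0.0008 0.0006 0 0 0 0")

```text
time: 20.92
eef_pos: [0.5874, 0.0499, 0.0364]
tcp_rot: [-0.34, 0.94, -0.0, 0.001]
contact_force: [-1.5, -0.5, 5.6]
opening: 0.203
```

>>> jog_arm(commands="0.0008 0.0006 0 0 0 0;0.0008 0.0006 0 0 0 0")

```text
time: 21.18
eef_pos: [0.5881, 0.0506, 0.0364]
tcp_rot: [-0.34, 0.94, -0.0, 0.001]
contact_force: [-2.1, -0.7, 5.6]
opening: 0.199
```

>>> jog_arm(commands="0.0008 0.0006 0 0 0 0;0.0008 0.0006 0 0 0 0")

```text
time: 21.42
eef_pos: [0.5889, 0.0512, 0.0364]
tcp_rot: [-0.34, 0.94, -0.0, 0.001]
contact_force: [-0.3, -0.0, 6.6]
opening: 0.202
```

>>> jog_arm(commands="0.0008 0.0006 0 0 0 0;0.0008 0.0006 0 0 0 0")

```text
time: 21.68
eef_pos: [0.5896, 0.0518, 0.0364]
tcp_rot: [-0.34, 0.94, -0.0, 0.0]
contact_force: [-1.7, -0.8, 5.8]
opening: 0.2
```

>>> jog_arm(commands="0.0008 0.0006 0 0 0 0;0.0008 0.0006 0 0 0 0")

```text
time: 21.92
eef_pos: [0.5898, 0.0519, 0.0364]
tcp_rot: [-0.34, 0.94, -0.0, -0.001]
contact_force: [-2.8, -0.4, 6.6]
opening: 0.201
```

>>> jog_arm(commands="0.0008 0.0006 0 0 0 0;0.0008 0.0006 0 0 0 0")

```text
time: 22.18
eef_pos: [0.5899, 0.052, 0.0364]
tcp_rot: [-0.341, 0.94, -0.0, -0.002]
contact_force: [-5.4, -3.0, 9.1]
opening: 0.203
```

```bash
python3 - <<'E'
from tips import *
save(c,"zs7.png",(240,170,330,260),8)
E
```

```text
22.175 [0.58985904 0.05198355 0.03642679] 0.2031354424496872 [-5.43846915 -3.02579517  9.11484937]
lowest [0.08804388 0.09297162 0.09874491]
```

View pics/zs7.png

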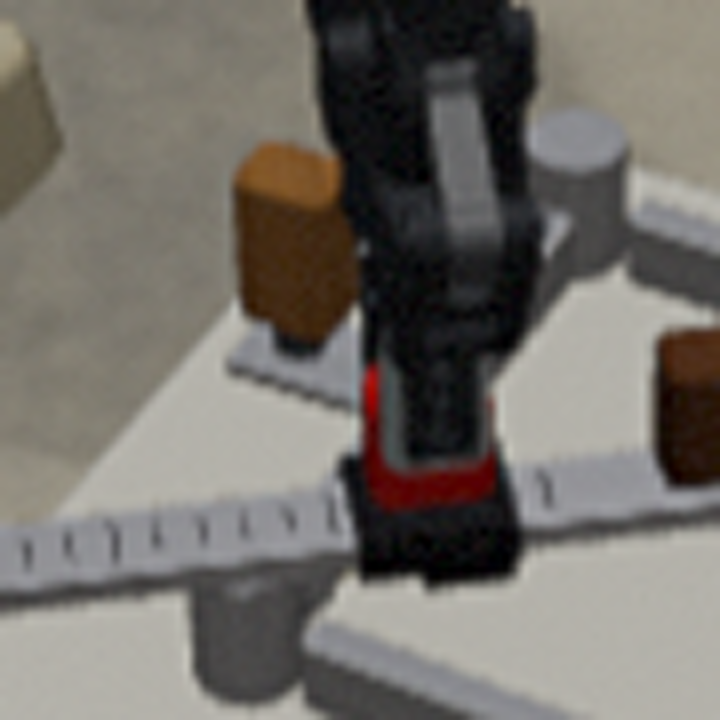

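>>> jog_arm(commands="0 0 0 0 0 0;0 0 0 0 0 0;0 0 0 0 0 0;0 0 0 0 0 0;0 0 0 0 0 0;0 0 0 0 0 0")

```text
time: 22.98
eef_pos: [0.5898, 0.052, 0.0364]
tcp_rot: [-0.341, 0.94, -0.0, -0.002]
contact_force: [-5.5, -2.6, 9.3]
opening: 0.2
```

```bash
python3 - <<'E'
from tips import *
print(s["joint_efforts"])
E
```

```text
22.975 [0.58983492 0.0519907  0.03641545] 0.20043908114879616 [-5.50466746 -2.64177077  9.31565829]
lowest [0.08801776 0.09332365 0.09909751]
[ 1.48274191e+00 -3.18997836e+01 -2.37703764e+01  6.74700793e-01
 -1.14042979e+00 -7.88579404e-03]
```

>>> jog_arm(commands="-0.003 -0.0025 0 0 0 0;-0.007 -0.0058 0 0 0 0;-0.0115 -0.0096 0 0 0 0;-0.013 -0.0082 0 0 0 0.012;-0.015 -0.0068 0 0 0 0.023;-0.015 -0.0068 0 0 0 0.023")

```text
time: 23.78
eef_pos: [0.5767, 0.0458, 0.0363]
tcp_rot: [-0.351, 0.936, -0.001, 0.001]
contact_force: [1.5, -1.3, 5.4]
opening: 0.203
```

>>> jog_arm(commands="0 0 0 0 0 0;0 0 0 0 0 0;0 0 0.03 0 0 0;0 0 0.06 0 0 0;0 0 0.09 0 0 0;-0.05 -0.15 0.13 0 0 0;-0.08 -0.2 0.13 0 0 0;-0.08 -0.24 0.13 0 0 0;-0.08 -0.24 0.13 0 0 0", gripper=45)

```text
time: 24.9
eef_pos: [0.4959, -0.1883, 0.1641]
tcp_rot: [-0.35, 0.937, 0.001, -0.001]
contact_force: [0.2, -0.1, 0.4]
opening: 0.453
```

```bash
python3 - <<'E'
from tips import *
S=cam("side");T=cam("top")
np.save("pics/T8.npy",T,allow_pickle=True)
save(S,"zs8.png",(200,120,440,300),3.3);save(T,"zt8.png",(250,130,450,350),2.7)
P=cloud(T,np.ones((480,640),bool))
m=(P[:,2]>.074)&(P[:,2]<.086)&(P[:,0]>.63)&(P[:,0]<.69)&(abs(P[:,1])<.05); print("knob",P[m].mean(0),P[m].min(0),P[m].max(0),m.sum())
E
```

```text
24.9 [ 0.49588383 -0.18828491  0.16406477] 0.4526280245371128 [ 0.20241391 -0.05941962  0.44119459]
lowest [0.20229153 0.20516468 0.20666209]
knob [ 0.65345941 -0.00155918  0.07932979] [ 0.64180573 -0.01078919  0.07402111] [0.66818268 0.00708513 0.08417279] 151
```

View pics/zt8.png

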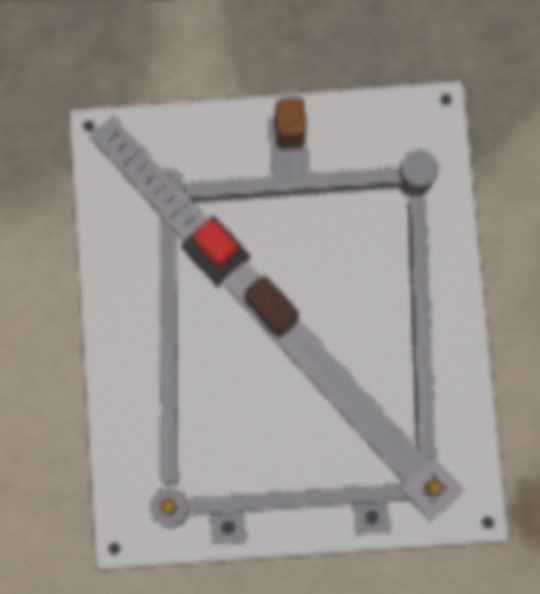

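View pics/zs8.png

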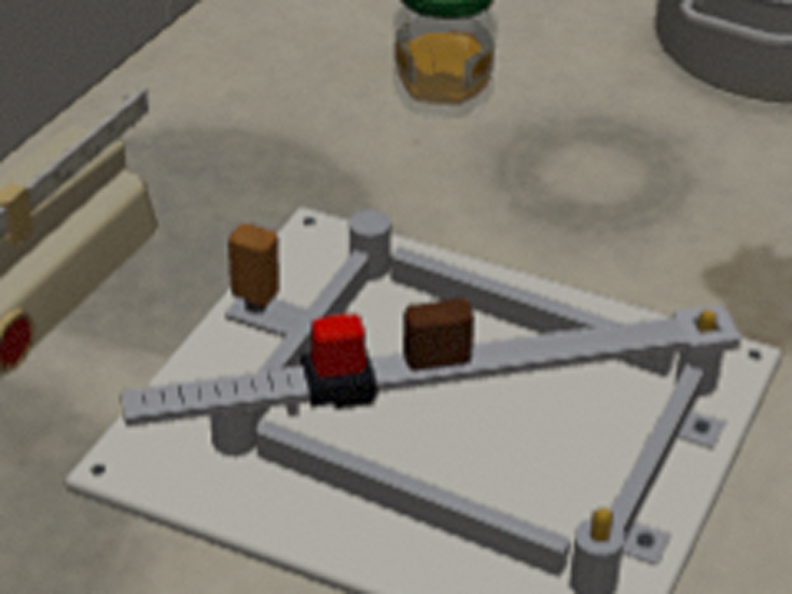

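```bash
cat > sq.py <<'E'
from geo import *
def analyze(T):
    pl=blob(T,(303,308,322,326),brass); pr=blob(T,(401,301,420,320),brass)
    L=onz(T,[pl[0]],.0598)[0][:2]; R=onz(T,[pr[0]],.0598)[0][:2]
    d=L-R; yaw=np.arctan2(-d[0],d[1]); 
    out=[]
    P=cloud(T,np.ones((480,640),bool))
    kn=P[(P[:,2]>.074)&(P[:,2]<.086)&(P[:,0]>.63)&(P[:,0]<.69)&(abs(P[:,1])<.05)]
    kc=(np.percentile(kn,1,axis=0)+np.percentile(kn,99,axis=0))[:2]/2; km=kn.mean(0)[:2]
    fr=P[(P[:,2]>.038)&(P[:,2]<.049)&(P[:,0]>.60)&(P[:,0]<.65)&(P[:,1]>-.12)&(P[:,1]<-.05)]
    for y in(yaw,.0535):
        ex=np.array([np.cos(y),np.sin(y)]);ey=np.array([-ex[1],ex[0]]);O=(L+R)/2+.1*ex
        out.append((y,len(fr),"knob",(kc-O)@ex,(kc-O)@ey,(km-O)@ey,"FR",(fr.mean(0)[:2]-O)@ex,(fr.mean(0)[:2]-O)@ey))
    # FR circle via image
    return L,R,np.linalg.norm(d),out
E
python3 - <<'E'
from sq import *
for f in("pics/top.npy","pics/T8.npy"):
    T=np.load(f,allow_pickle=True).item(); r=analyze(T); print(*r[:3]); [print(o) for o in r[3]]
s=get_state();print(s["eef_pos"])
E
```

```text
[0.42028615 0.07656993] [ 0.42894333 -0.08222025] 0.15902599267110148
(np.float64(0.054465712952352745), 100, 'knob', np.float64(0.12914902837076087), np.float64(-0.011230812650503933), np.float64(-0.011217364048074456), 'FR', np.float64(0.09568560294328428), np.float64(-0.09065632310806518))
(0.0535, 100, 'knob', np.float64(0.1291597672579608), np.float64(-0.011009515263247484), np.float64(-0.010996605831542416), 'FR', np.float64(0.0957730596667775), np.float64(-0.09046730474297866))
[0.42011508 0.0766654 ] [ 0.42894333 -0.08222025] 0.1591307195790572
(np.float64(0.055506449050016324), 167, 'knob', np.float64(0.12975985497252554), np.float64(-0.011314119967095458), np.float64(-0.011484206375967606), 'FR', np.float64(0.09943050443909579), np.float64(-0.0912031441581011))
(0.0535, 167, 'knob', np.float64(0.12978209367475516), np.float64(-0.010853096059275164), np.float64(-0.011025418591601947), 'FR', np.float64(0.09961309734097003), np.float64(-0.09080281369594229))
[ 0.49621665 -0.18950758  0.16431345]
```

>>> jog_arm(commands="0.05 0.06 0 0 0 -0.18;0.1 0.12 0 0 0 -0.36;0.14 0.165 0 0 0 -0.54;0.1573 0.1879 -0.01 0 0 -0.661;0.1573 0.1879 -0.04 0 0 -0.661;0.1573 0.1879 -0.06 0 0 -0.661;0.1573 0.1879 -0.06 0 0 -0.661")

```text
time: 25.92
eef_pos: [0.6521, 0.0013, 0.1014]
tcp_rot: [-0.029, 1.0, 0.001, -0.003]
contact_force: [-0.7, -0.7, -0.4]
opening: 0.448
```

```bash
python3 - <<'E'
from tips import *
S=cam("side")
save(S,"zs9.png",(200,80,440,300),2.7)
E
```

```text
25.925 [0.65210696 0.0012865  0.10136825] 0.4484602389920933 [-0.70110568 -0.67229323 -0.42207304]
lowest [0.13977459 0.14382251 0.14705731]
```

View pics/zs9.png

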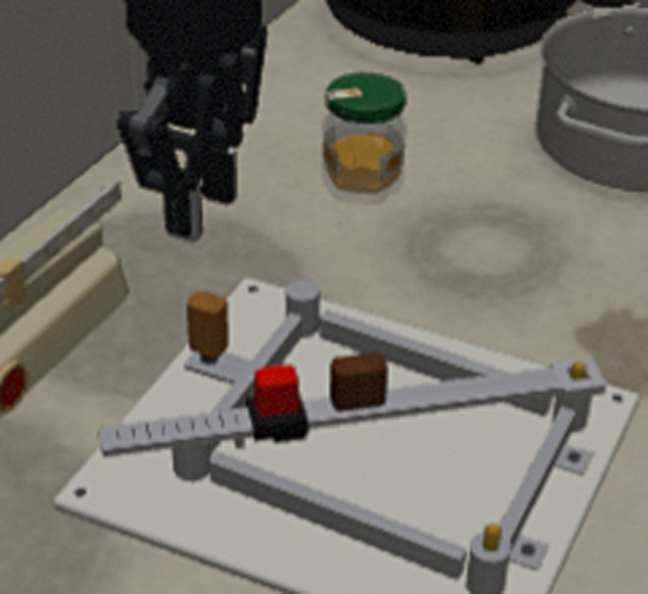

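>>> jog_arm(commands="0 -0.0015 -0.03 0 0 0;0 -0.0015 -0.06 0 0 0;0 -0.0015 -0.073 0 0 0;0 -0.0015 -0.073 0 0 0;0 -0.0015 -0.073 0 0 0")

```text
time: 26.65
eef_pos: [0.6562, -0.0015, 0.0338]
tcp_rot: [-0.028, 1.0, -0.0, 0.002]
contact_force: [-0.4, -0.5, 1.0]
opening: 0.449
```

```bash
python3 - <<'E'
from tips import *
S=cam("side")
save(S,"zs10.png",(200,80,440,300),2.7)
E
```

```text
26.65 [ 0.6561902  -0.00145405  0.0338409 ] 0.4487181522814875 [-0.40343227 -0.47940468  0.96355284]
lowest [0.08801971 0.09195172 0.09539808]
```

View pics/zs10.png

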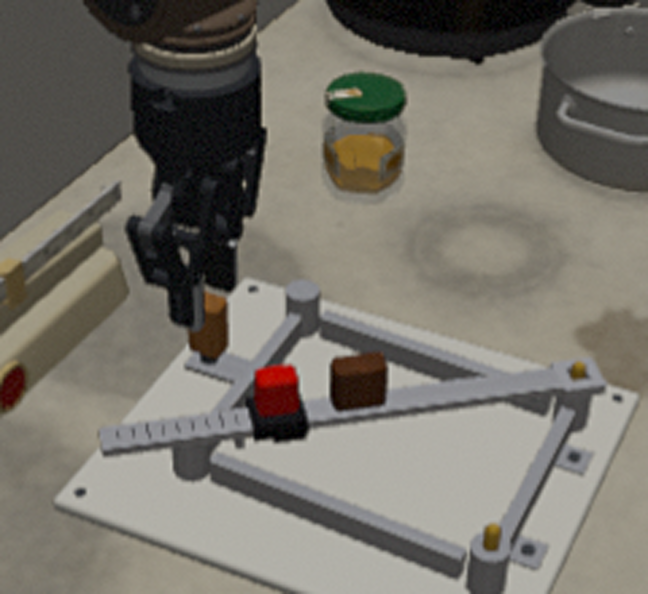

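>>> jog_arm(commands="0 0 -0.003 0 0 0;0 0 -0.003 0 0 0;0 0 -0.003 0 0 0;0 0 -0.003 0 0 0", gripper=10, grip_force=40)

```text
time: 27.25
eef_pos: [0.6555, -0.0014, 0.0297]
tcp_rot: [-0.028, 1.0, -0.0, 0.001]
contact_force: [-0.1, -1.2, 4.0]
opening: 0.193
```

```bash
python3 - <<'E'
from tips import *
E
```

```text
27.25 [ 0.65553433 -0.00139457  0.02972567] 0.1932142309612078 [-0.1213249  -1.17981336  3.98620584]
lowest [0.08818428 0.09224715 0.09680369]
```

>>> jog_arm(commands="-0.0001 0.002 0 0 0 0;-0.0002 0.004 0 0 0 0;-0.0003 0.006 0 0 0 0;-0.0004 0.008 0 0 0 0;-0.0005 0.010 0 0 0 0;-0.0006 0.011 0 0 0 0;-0.0006 0.011 0 0 0 0;-0.0006 0.011 0 0 0 0")

```text
time: 28.3
eef_pos: [0.6551, 0.007, 0.0297]
tcp_rot: [-0.028, 1.0, -0.002, 0.001]
contact_force: [0.3, -8.0, 5.2]
opening: 0.195
```

```bash
python3 - <<'E'
from tips import *
S=cam("side");save(S,"zs11.png",(200,80,440,300),2.7)
E
```

```text
28.3 [0.65505995 0.00700844 0.02973216] 0.19463691981478218 [ 0.27575768 -8.03676738  5.15854205]
lowest [0.08816978 0.09271359 0.09653368]
```

View pics/zs11.png

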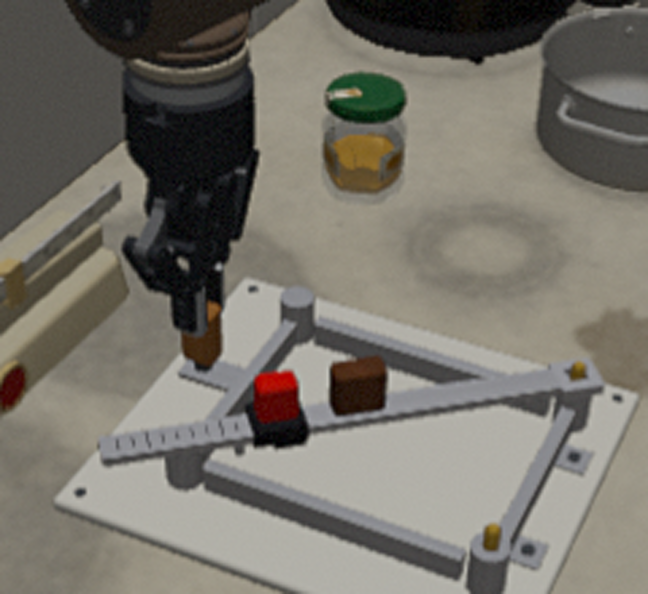

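>>> jog_arm(commands="0 0.001 0 0 0 0;-0.0001 0.002 0 0 0 0;-0.0001 0.0026 0 0 0 0;-0.0001 0.0026 0 0 0 0;-0.0001 0.0026 0 0 0 0")

```text
time: 29.02
eef_pos: [0.6549, 0.0095, 0.0297]
tcp_rot: [-0.028, 1.0, -0.002, 0.001]
contact_force: [0.3, -7.4, 5.3]
opening: 0.194
```

```bash
python3 - <<'E'
from tips import *
E
```

```text
29.025 [0.65493375 0.00950408 0.02973197] 0.19440196864741616 [ 0.29944857 -7.43958052  5.27838275]
lowest [0.08802535 0.09208564 0.09630036]
```

>>> jog_arm(commands="0 -0.001 0 0 0 0;0 -0.002 0 0 0 0;0 -0.002 0 0 0 0")

```text
time: 29.45
eef_pos: [0.6549, 0.0096, 0.0297]
tcp_rot: [-0.028, 1.0, -0.001, 0.001]
contact_force: [-1.0, -2.6, 5.5]
opening: 0.196
```

>>> jog_arm(commands="0 0 0 0 0 0;0 0 0 0 0 0;0 0 0.04 0 0 0;0 0 0.08 0 0 0;0 0 0.12 0 0 0;-0.06 -0.06 0.14 0 0 0;-0.12 -0.12 0.14 0 0 0;-0.15 -0.18 0.14 0 0 0;-0.15 -0.24 0.14 0 0 0;-0.15 -0.24 0.14 0 0 0", gripper=45)

```text
time: 30.7
eef_pos: [0.5028, -0.2309, 0.1684]
tcp_rot: [-0.027, 1.0, 0.0, -0.0]
contact_force: [-0.1, 0.7, 0.1]
opening: 0.448
```

```bash
python3 - <<'E'
from tips import *
from sq import *
S=cam("side");T=cam("top");np.save("pics/T12.npy",T,allow_pickle=True);np.save("pics/S12.npy",S,allow_pickle=True)
save(S,"zs12.png",(200,120,440,300),3.3);save(T,"zt12.png",(250,130,450,350),2.7)
r=analyze(T); print(*r[:3]); [print(o) for o in r[3]]
for f in("pics/side.npy","pics/S12.npy"):
    c=np.load(f,allow_pickle=True).item();P=cloud(c,np.ones((480,640),bool))
    m=(P[:,2]>.074)&(P[:,2]<.086)&(P[:,0]>.62)&(P[:,0]<.69)&(abs(P[:,1])<.04); print("side knob",P[m].mean(0),P[m].min(0),P[m].max(0))
E
```

```text
30.7 [ 0.50279515 -0.23091497  0.1684118 ] 0.44800437239926444 [-0.126451    0.6653255   0.08552539]
lowest [0.20671635 0.2085641  0.21026484]
[0.42011508 0.0766654 ] [ 0.42894333 -0.08222025] 0.1591307195790572
(np.float64(0.055506449050016324), 157, 'knob', np.float64(0.12866857771381063), np.float64(-0.0003787399349458238), np.float64(-0.0003906374403449053), 'FR', np.float64(0.09899873101504603), np.float64(-0.0800931632101944))
(0.0535, 157, 'knob', np.float64(0.12866887734453702), np.float64(8.007237009886398e-05), np.float64(6.752823816397705e-05), 'FR', np.float64(0.09915903319028328), np.float64(-0.07969372144231388))
side knob [0.65127299 0.00176408 0.07813519] [ 0.63988075 -0.00991925  0.07401361] [0.66471531 0.01044241 0.08106497]
side knob [0.65094642 0.01325861 0.0783391 ] [0.64033652 0.00264984 0.07433783] [0.66344774 0.02095795 0.08213705]
```

View pics/zt12.png

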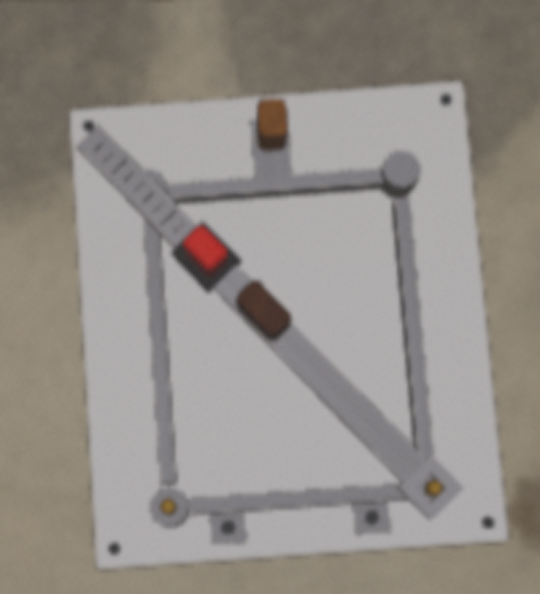

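View pics/zs12.png

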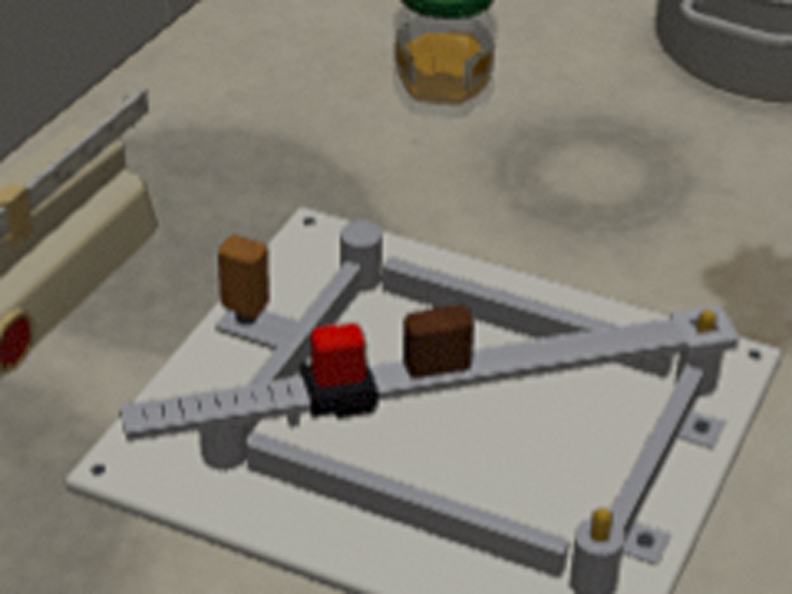

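```bash
python3 -c "
from plant import ctrl,get_state
print(get_state()['time']);print(ctrl.sign_off())"
```

```text
30.85
the job is handed in; nothing more can be done
None
```

The frame was racked about 11 mm to the right. I pushed the far rail back to within about 0.5 mm of square by camera, and the job was handed in at 30.9 s.

- **Left pin measurement:** The foot bore on the far right post at about 6 N of hand force along the bar, roughly 1.5 N of it cursor friction. I held it well over 0.5 s. The knob stood 222.6 mm from the pin.
- **Right pin measurement:** I carried the rule across and hooked it over the right pin. The foot bore on the far left post at about 6 N for 0.8 s, with the knob about 209 mm from the pin. After both measurements the rail knob was within 0.1 mm of its starting position in the top camera.
- **Comparison:** The diagonals differed by about 13.7 mm, which means the rail was about 11 mm off. The top camera gave 11.0 mm independently.
- **Correction:** I pushed the rail about 11 mm to the left by its knob.
- **Last checks:** The rail's sideways error was between -0.4 and +0.1 mm. The far right post was at y = -79.7 to -80.1 mm. The pictures show the rule hooked on the right pin, with the cursor drawn back and a clear gap between foot and post. I did not feel the diagonals again with the rule after the push.

**Disagreements:**
- The fingertips in the pictures, confirmed by touch, stood about 33 mm higher than the reported TCP z. I therefore set heights by camera.
- The two cameras differed by 2 to 4 mm in y. I used the top camera for positions.
- The side camera showed the rail knob moving 11.5 mm during the push, while the arm read 11.0 mm.

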